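# Unstack the service kit into its trays

### The arm

A 6-joint arm with a two-finger parallel gripper is mounted at the origin on a cart in front of the work surface, level with it; the furniture and walls round the work are solid. World frame = base frame: x ahead of the robot, y to its left, z up, the work surface at z = 0. Lengths are in m, angles in rad, forces in N, time in s.
With the tool pointing down it reaches from about 0.4 to 0.825 m from the base axis. Payload 7 kg.
Tool frame: the origin (TCP) lies midway between the tips of the shut fingers; the grasp point (between the pads) lies 19 mm behind it; z points along the fingers, y is the line along which they close (so a half turn about z gives the same grasp; the last joint's range is limited). The gripper opens to 88 mm and grips with 3 to 60 N. Pads are 19 mm wide; open, the fingers measure 130 mm over their backs; the gripper's body (78 mm by 193 mm) begins 47 mm behind the grasp point.
Start: joints at [-1.02, 0.359, 0.012, 0, -1.224, -0.288], TCP at [0.175, -0.652, 0.227] pointing down, gripper open.
Joint ranges: [-3.07, 3.07], [-1.43, 2.12], [-1.02, 1.25], [-3.03, 1.67], [-3.05, -0], [-3.03, 3.03]. Speed limits (rad/s): [2.39, 2.39, 3.01, 3.14, 3.14, 3.14].

### API

Orientations are given as [roll, pitch, yaw] about the fixed x, y, z axes, in that order (R = Rz(yaw) Ry(pitch) Rx(roll)).
In Python, from station import get_state, grab_frame, calibration, job_done, boxes_of, regions_of, spot_point gives the robot as it stands. The module is installed in compiled form; this text tells all that it offers.
- The arm moves only by the tool arm_command, never from a script. Its argument "commands" is a list of rows, each an object of numbers: "tx", "ty", "tz": the shift along the tool's x, y, z each as a share of 25 cm, from -1 to 1; "twist": the turn about the tool's z as a share of 180 degrees, from -1 to 1. A call has exactly 8 rows; each row is the pose to reach, as a shift and turn from the pose commanded when the call began, along the tool's axes at that moment, turning the shorter way round; what a row does not reach only later rows make up. A row lasts 1/12 s, in which the tool goes at most 41.7 mm and 7.16 degrees, less where a joint would pass 70% of its speed; a pose out of reach is approached as far as the arm can. A call with a number of a shift or a turn outside -1 to 1 is refused whole. A call with a gripper value outside its range is refused whole. "claw" is the opening, from 0 (shut) to 1 (fully open), set as the call begins (left out, the last holds). The fingers move at their own pace and stop on an object; "grip_force" is the grip in N (left out, the last holds). Time passes only in rows, so rows that repeat a pose let the fingers close, or fill a call up. It gives the time, the measured TCP pose, the force, the opening and the grip force at its end, in the units of the state.
- get_state(): the state, without advancing time (a new reading comes with each control period).
- grab_frame(name): name is "scene" or "top"; returns the picture (480x640x3 uint8, red, green, blue); there is no depth.
- calibration(name): a dict with "camera_matrix" (3x3 intrinsics, pixels), "extrinsics" (4x4, takes a point from camera to world coordinates). Camera axes: x right, y down, z forward; pixel columns grow to the right and rows downward; lengths in m; the calibration is good to about 2 mm. A picture is of the moment at which its call begins. calibration takes no time and is no camera call.
- job_done(): hands the job in; it is judged then, once.
Trained networks look in the newest picture that a camera, given by its name, has taken for a name from the list of things; names that differ only in an ending like _2 or _b are one class to them, and where a whole thing is asked for, a point or a joint stands for the part that bears it (a point fixed in the world has none). Each returns a list of dicts, best first, with "score" (0 to 1); they miss things now and then, are a little off and sometimes report something else, mostly with a low value. They report only what shows in the picture. A call takes as long as a camera call.
- boxes_of(query, camera): "rect" ([left, top, right, bottom] in pixels, round what is visible of it).
- regions_of(query, camera): "region" (480x640 bool, what is visible of it) and "rect" ([left, top, right, bottom] in pixels, round what is visible of it).
- spot_point(query, camera): "uv" ([column, row] in pixels: a listed point, or the origin of a listed thing).
The state is a dict: "t": time; "q": joint angles; "qd": joint speeds; "joint_efforts": joint torques, N m; "eef_pos": TCP position; "ee_rot": TCP orientation; "force": force on the tool from outside, world axes, zero at the start; "moment": the same for the moment, N m; "width": finger opening in m; "gripper_force": force on a finger pad.
Only numpy, scipy, OpenCV 4.12 (cv2) and the standard library are available. Lean on these libraries where they do the work, as an engineer would, in place of code of your own. Each camera call takes 0.05 s, during which the arm holds its last target. There are 200 camera calls.

### The job

Take the stacked service kit apart and put each piece away: the white carton, the mains adapter and the battery pack each flat on the floor of the empty grey tray made to its size, and the roll of tape down over the post of the little tape stand. Set the pieces down rather than dropping them, let go of everything, and leave the two standing camera heads where they are.

Things in the scene. Friction and masses are not known exactly. Their poses are not given: they have to be found in the camera images.
- carton_center (a point): white carton, the bottom of the stack: 68 mm (its x) by 115 mm (its y) by 52 mm high, loose, about 0.09 kg; point at its centre. It belongs in the large tray (a similar carton farther back on the bench is not part of the job)
- adapter_center (a point): plain black mains adapter lying on the carton, lengthwise along it: 44 mm (its x) by 92 mm (its y) by 31 mm high, loose, about 0.2 kg; point at its centre. It belongs in the long narrow tray
- battery_center (a point): dark battery pack lying crosswise on the adapter: 52 mm (its x) by 72 mm (its y) by 40 mm high, loose, about 0.3 kg; point at its centre. It belongs in the short tray (a similar pack farther back on the bench is not part of the job)
- tape_center (a point): roll of black tape on a cardboard core, lying flat on the battery pack as the top of the stack: 62 mm outside diameter, 20 mm high, hole through it about 30 mm wide, loose, about 0.2 kg; point at its centre. It belongs on the tape stand; hold it across its outside, since the post needs the hole
- tray_large: Large tray for the carton: low fixed grey plastic tray with a dark liner, a raised lip all round and a 44 mm wide finger notch in the middle of both long lips; inside 129 mm (its y axis) by 82 mm (its x axis), outside 139 by 92 mm, floor 4 mm and lip top 10 mm above the bench. Origin: centre of its underside, on the bench; z up
- tray_long: Long narrow tray for the mains adapter: low fixed grey plastic tray with a dark liner, a raised lip all round and a 44 mm wide finger notch in the middle of both long lips; inside 106 mm (its y axis) by 58 mm (its x axis), outside 116 by 68 mm, floor 4 mm and lip top 10 mm above the bench. Origin: centre of its underside, on the bench; z up
- tray_short: Short tray for the battery pack: low fixed grey plastic tray with a dark liner, a raised lip all round and a 44 mm wide finger notch in the middle of both long lips; inside 86 mm (its y axis) by 66 mm (its x axis), outside 96 by 76 mm, floor 4 mm and lip top 10 mm above the bench. Origin: centre of its underside, on the bench; z up
- tape_stand: Tape stand, fixed: round dark steel base, 56 mm across and 5 mm thick, with an upright aluminium post of 18 mm diameter at its middle whose rounded top is 31 mm above the bench. Seated tape rests flat on the base. Origin: centre of its underside, on the bench; z up
- head_a_center (a point): standing upright on the bench among the work, loose, not part of the job: slim stainless camera head, 25 mm across, 95 mm tall with its threaded tip; point 47 mm above the bench on its axis
- head_b_center (a point): standing upright on the bench among the work, loose, not part of the job: slim stainless camera head, 25 mm across, 98 mm tall with its threaded tip; point 47 mm above the bench on its axis

How it is judged:
At the end, for the whole second after the job is handed in: Carton, adapter and battery lie flat in their own trays and the tape flat on the stand round its post (centres within 14 mm, height 3 mm, tilt 0.06 rad), let go and at rest; both camera heads upright within 25 mm of their places. Nothing let go over 30 mm above its seat (horizontal distance between carton_center and tray_large below 0.014 m and z of carton_center in the frame of tray_large between 0.026 and 0.033 m and angle between each of carton_center, adapter_center, battery_center, tape_center's own z axis and vertical below 0.06 rad and linear speed of each of carton, adapter, battery, tape below 0.02 m/s and contact force between the fingers and carton below 0.05 N and horizontal distance between adapter_center and tray_long below 0.014 m and z of adapter_center in the frame of tray_long between 0.0155 and 0.0225 m and contact force between the fingers and adapter below 0.05 N and horizontal distance between battery_center and tray_short below 0.014 m and z of battery_center in the frame of tray_short between 0.02 and 0.027 m and contact force between the fingers and battery below 0.05 N and horizontal distance between tape_center and tape_stand below 0.014 m and z of tape_center in the frame of tape_stand between 0.011 and 0.018 m and contact force between the fingers and tape below 0.05 N and distance of each of head_a_center, head_b_center from where it was at the start of the episode below 0.025 m and angle between each of head_a_center, head_b_center's own z axis and vertical below 0.3 rad); the robot touches nothing.
It fails at once if a piece is let go more than 30 mm above its seat ((horizontal distance between carton_center and tray_large below 0.05 m and z of carton_center in the frame of tray_large above 0.06 m and contact force between the fingers and carton below 0.05 N) or (horizontal distance between adapter_center and tray_long below 0.05 m and z of adapter_center in the frame of tray_long above 0.0495 m and contact force between the fingers and adapter below 0.05 N) or (horizontal distance between battery_center and tray_short below 0.05 m and z of battery_center in the frame of tray_short above 0.054 m and contact force between the fingers and battery below 0.05 N) or (horizontal distance between tape_center and tape_stand below 0.05 m and z of tape_center in the frame of tape_stand above 0.045 m and contact force between the fingers and tape below 0.05 N)).
It fails at once if a camera head is shifted more than 25 mm or tipped ((distance of head_a_center from where it was at the start of the episode above 0.025 m or angle between head_a_center's own z axis and vertical above 0.3 rad) or (distance of head_b_center from where it was at the start of the episode above 0.025 m or angle between head_b_center's own z axis and vertical above 0.3 rad)).
It also fails if it takes over 106 s, if anything falls off the work surface, if the arm or the gripper's body presses on something with over 40 N, if the wrist force passes 120 N, or if a joint passes its speed limit or range.

## Working session

There is one attempt and no reset: what is moved stays moved. The work goes in short steps, Python scripts to look and compute and a tool call to move; the robot and the scene stay as the last step left them, time stands still between calls to the robot, and variables do not carry over. Pictures are saved under pics/ and viewed, at most 14 in all, crops included, and the job is handed in when it is done.

Besides the shell and the picture viewer there is one more tool, called after ">>>" as name(argument=value, ...) on one line, values as JSON. arm_command: Moves the arm, as the interface text tells. Shift numbers are shares of 25 cm and turn numbers shares of 180 degrees, none past 1 either way. Its arguments: {"type":"object","properties":{"commands":{"type":"array"},"claw":{"type":"number"},"grip_force":{"type":"number"}},"required":["commands"]}

```bash
mkdir -p pics
python3 - <<'E'
from station import *
import cv2,numpy as np
s=get_state();print({k:np.round(v,3).tolist() for k,v in s.items()})
for c in("scene","top"):
    cv2.imwrite(f"pics/{c}0.png",grab_frame(c)[:,:,::-1]);k=calibration(c);print(c,np.round(k["camera_matrix"],1).tolist(),np.round(k["extrinsics"],3).tolist())
    for q in["carton_center","adapter_center","battery_center","tape_center","tray_large","tray_long","tray_short","tape_stand","head_a_center","head_b_center"]:
        print(q,[(np.round(d["uv"]).tolist(),round(d["score"],2)) for d in spot_point(q,c)][:4])
E
```

```text
{'t': 0.0, 'q': [-1.02, 0.359, 0.011, -0.0, -1.224, -0.288], 'qd': [-0.0, -0.002, -0.001, 0.001, 0.0, -0.0], 'joint_efforts': [0.002, -58.272, 29.305, 6.997, 0.007, -0.0], 'eef_pos': [0.175, -0.651, 0.226], 'ee_rot': [3.14, -0.0, -2.879], 'force': [-0.425, 0.398, -0.261], 'moment': [-0.026, 0.013, -0.054], 'gripper_force': 0.0, 'width': 0.088}
scene [[456.1, 0.0, 318.6], [0.0, 456.1, 237.1], [0.0, 0.0, 1.0]] [[-0.611, -0.58, 0.539, -0.036], [-0.792, 0.442, -0.422, 0.463], [0.006, -0.684, -0.729, 0.886], [0.0, 0.0, 0.0, 1.0]]
carton_center [([296.0, 227.0], 0.66), ([309.0, 305.0], 0.33)]
adapter_center [([291.0, 215.0], 0.57)]
battery_center [([292.0, 206.0], 0.74)]
tape_center [([295.0, 201.0], 0.88)]
tray_large [([308.0, 304.0], 0.69)]
tray_long [([241.0, 346.0], 0.97)]
tray_short [([439.0, 224.0], 0.79)]
tape_stand [([224.0, 291.0], 0.65)]
head_a_center [([378.0, 210.0], 0.71)]
head_b_center [([175.0, 318.0], 0.9)]
top [[614.3, 0.0, 319.1], [0.0, 614.3, 227.8], [0.0, 0.0, 1.0]] [[0.065, -0.971, 0.231, 0.198], [-0.998, -0.065, 0.01, 0.021], [0.006, -0.231, -0.973, 1.662], [0.0, 0.0, 0.0, 1.0]]
carton_center [([334.0, 205.0], 0.87), ([246.0, 216.0], 0.41)]
adapter_center [([334.0, 198.0], 0.72), ([334.0, 204.0], 0.35)]
battery_center [([335.0, 196.0], 0.55)]
tape_center [([338.0, 189.0], 0.61), ([331.0, 204.0], 0.61)]
tray_large [([294.0, 272.0], 0.71)]
tray_long [([227.0, 268.0], 0.63)]
tray_short [([458.0, 282.0], 0.64)]
tape_stand [([247.0, 216.0], 0.68)]
head_a_center [([411.0, 240.0], 0.47)]
head_b_center [([192.0, 221.0], 0.44)]
```

View pics/scene0.png

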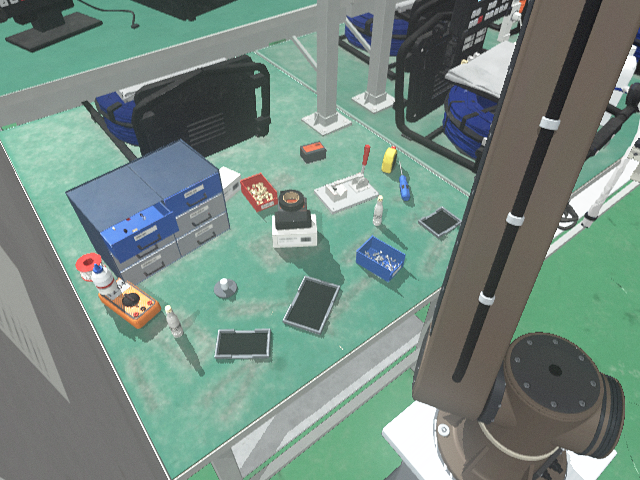

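View pics/top0.png

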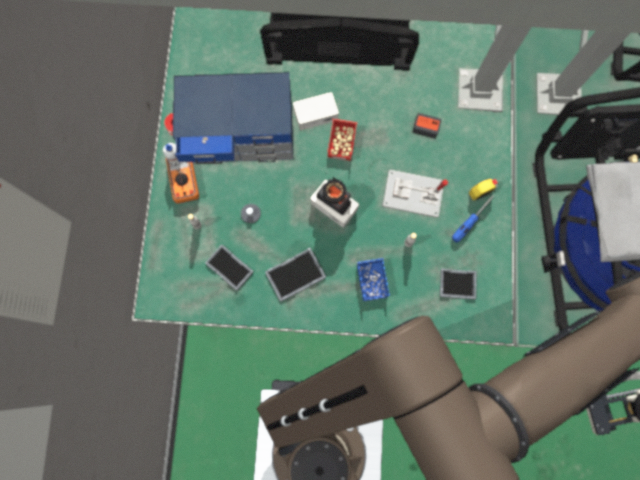

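The scene view shows the stack at about (293,225), the stand at (225,288), the trays at (243,345), (312,304) and (439,222), and the heads at (172,320) and (378,210). The top view shows the stack at (335,202), the stand at (250,214), the trays at (230,267), (296,275) and (458,284), and the heads at (193,222) and (410,241).

```bash
cat > h.py <<'E'
from station import *
import cv2,numpy as np
CAL={c:calibration(c) for c in("scene","top")}
def ray(c,uv):
    K=np.array(CAL[c]["camera_matrix"]);E=np.array(CAL[c]["extrinsics"])
    uv=np.atleast_2d(uv).astype(float)
    d=np.c_[uv,np.ones(len(uv))]@np.linalg.inv(K).T@E[:3,:3].T
    return E[:3,3],d
def plane(c,uv,z):
    o,d=ray(c,uv);return (o+d*((z-o[2])/d[:,2:]))[:,:2]
def proj(c,P):
    K=np.array(CAL[c]["camera_matrix"]);E=np.array(CAL[c]["extrinsics"])
    p=(np.atleast_2d(P)-E[:3,3])@E[:3,:3]@K.T
    return p[:,:2]/p[:,2:]
def tri(u1,u2,c1="scene",c2="top"):
    A=[];b=[]
    for c,u in((c1,u1),(c2,u2)):
        o,d=ray(c,u);d=d[0]/np.linalg.norm(d[0]);M=np.eye(3)-np.outer(d,d);A.append(M);b.append(M@o)
    x,r,_,_=np.linalg.lstsq(np.vstack(A),np.hstack(b),rcond=None);return x,np.sqrt(r)
def rect(c,q,z,i=0):
    m=regions_of(q,c)
    if not m:return None
    m=m[i];cs,_=cv2.findContours(m["region"].astype(np.uint8),cv2.RETR_EXTERNAL,cv2.CHAIN_APPROX_NONE)
    k=max(cs,key=cv2.contourArea)[:,0]
    r=cv2.minAreaRect((plane(c,k,z)*1000).astype(np.float32))
    return np.round(r[0],1),np.round(r[1],1),round(r[2],1),round(m["score"],2),m["rect"]
def box(img,c,ctr,sx,sy,z,yaw,col,f,off):
    R=np.array([[np.cos(yaw),-np.sin(yaw)],[np.sin(yaw),np.cos(yaw)]])
    p=np.array([[1,1],[1,-1],[-1,-1],[-1,1]])*[sx/2,sy/2]@R.T+ctr
    u=((proj(c,np.c_[p,np.full(4,z)])-off+.5)*f)
    cv2.polylines(img,[np.round(u*16).astype(np.int32)],True,col,1,cv2.LINE_AA,4)
E
python3 - <<'E'
from h import *
grab_frame("scene");grab_frame("top")
for c in("scene","top"):
    for q,z in[("tray_large",.01),("tray_long",.01),("tray_short",.01),("tape_stand",.005),("carton_center",.052),("battery_center",.123),("adapter_center",.083),("tape_center",.143),("head_a_center",.09),("head_b_center",.09)]:
        print(c,q,rect(c,q,z))
def sp(q): return spot_point(q,"scene")[0]["uv"],spot_point(q,"top")[0]["uv"]
for q in["carton_center","adapter_center","battery_center","tape_center","tray_large","tray_long","tray_short","tape_stand","head_a_center","head_b_center"]:
    a,b=sp(q);x,r=tri(a,b);print(q,x.round(4),r.round(4))
E
```

```text
scene tray_large (array([461.9, 278.2]), array([118. ,  70.5]), 52.6, 0.72, [215.2, 328.9, 272.4, 362.9])
scene tray_long (array([463. , 279.6]), array([117.9,  70.5]), 52.6, 0.63, [214.9, 331.1, 271.9, 361.5])
scene tray_short (array([ 457.5, -341.3]), array([105.5,  81.6]), 89.5, 0.98, [420.5, 210.3, 458.5, 237.1])
scene tape_stand (array([620.6, 233.5]), array([53.8, 51.5]), 18.1, 0.57, [212.1, 278.0, 236.0, 298.9])
scene carton_center (array([636.8,  17. ]), array([114.5, 110.9]), 54.8, 0.95, [273.3, 213.8, 316.0, 245.9])
scene battery_center (array([ 510.3, -147.4]), array([ 21.9, 101.4]), 42.1, 0.63, [371.3, 198.1, 386.3, 226.1])
scene adapter_center (array([644.7,  14.4]), array([90.9, 63.9]), 57.7, 0.88, [273.2, 207.7, 310.9, 230.2])
scene tape_center (array([651.5,  12.9]), array([61.3, 75.3]), 52.7, 0.97, [281.1, 189.7, 303.9, 211.0])
scene head_a_center (array([ 535.2, -175.3]), array([ 22.4, 108.7]), 40.4, 0.59, [373.1, 195.5, 385.5, 226.8])
scene head_b_center (array([546.3, 382.8]), array([21.3, 80.6]), 82.3, 0.72, [167.1, 306.2, 182.2, 336.7])
top tray_large (array([45
[... 719 characters left out ...]
ape_center (array([662. ,   1.8]), array([59.1, 64. ]), 68.1, 0.93, [324.9, 177.7, 346.2, 202.4])
top head_a_center (array([ 557. , -205.8]), array([18.4, 36.4]), 48.5, 0.59, [403.6, 235.3, 415.2, 246.5])
top head_b_center None
carton_center [ 0.6638 -0.0024  0.0325] [0.0041]
adapter_center [0.6547 0.0022 0.0813] [0.0023]
battery_center [0.6691 0.0012 0.0894] [0.0045]
tape_center [0.6594 0.0024 0.138 ] [0.0045]
tray_large [ 4.558e-01  9.910e-02 -2.000e-04] [0.0016]
tray_long [ 0.4632  0.2782 -0.0025] [0.0022]
tray_short [ 0.4719 -0.3512 -0.0155] [0.003]
tape_stand [ 0.6312  0.2312 -0.014 ] [0.0032]
head_a_center [ 0.5652 -0.2092  0.0465] [0.0018]
head_b_center [0.4169 0.2371 0.4683] [0.0967]
```

```bash
cat > ov.py <<'E'
from h import *
def tile(im,c,u0,v0,w,h,f,items):
    t=cv2.resize(np.ascontiguousarray(im[v0:v0+h,u0:u0+w,::-1]),None,fx=f,fy=f,interpolation=cv2.INTER_CUBIC)
    off=np.array([u0,v0])
    for it in items:
        if it[0]=="b": _,ctr,sx,sy,z,yaw,col=it; box(t,c,np.array(ctr),sx,sy,z,np.radians(yaw),col,f,off)
        else:
            _,ctr,d,z,col=it;a=np.linspace(0,2*np.pi,40)
            u=(proj(c,np.c_[ctr[0]+d/2*np.cos(a),ctr[1]+d/2*np.sin(a),np.full(40,z)])-off+.5)*f
            cv2.polylines(t,[np.round(u*16).astype(np.int32)],True,col,1,cv2.LINE_AA,4)
    return t
E
cat > ov1.py <<'E'
from ov import *
import sys
Rd,G,Y,M=(0,0,255),(0,255,0),(0,255,255),(255,0,255)
P=eval(open("p.txt").read())
it=[("b",P["carton"][:2],.068,.115,.052,P["carton"][2],Rd),("b",P["adapter"][:2],.044,.092,.083,P["adapter"][2],Y),("b",P["battery"][:2],.052,.072,.123,P["battery"][2],G),("c",P["tape"],.062,.143,M),("c",P["tape"],.030,.143,M)]
tr=[("b",P[n][:2],a,b,.010,P[n][2],Rd) for n,a,b in(("large",.092,.139),("long",.068,.116),("short",.076,.096))]+[("c",P["stand"],.056,.005,M),("c",P["stand"],.018,.026,M)]
s=grab_frame("scene");t=grab_frame("top")
T=[tile(t,"top",308,172,56,58,5,it),tile(s,"scene",268,188,56,58,5,it),tile(t,"top",266,245,60,58,5,tr)[:,:260],
   tile(t,"top",200,240,56,58,5,tr),tile(t,"top",430,255,52,58,5,tr),tile(t,"top",225,190,45,58,5,tr)]
T=[cv2.resize(x[:290,:260],(260,290)) if x.shape[1]<260 else x[:290,:260] for x in T]
cv2.imwrite(sys.argv[1],np.vstack([np.hstack(T[:3]),np.hstack(T[3:])]))
E
cat > p.txt <<'E'
dict(carton=(.648,.004,-33.4),adapter=(.648,.004,-33.4),battery=(.652,.004,56.6),tape=(.659,.003),large=(.4584,.0927,33.7),long=(.467,.273,-36),short=(.462,-.348,0),stand=(.622,.230))
E
python3 ov1.py pics/o1.png
```

```text
(no output)
```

View pics/o1.png

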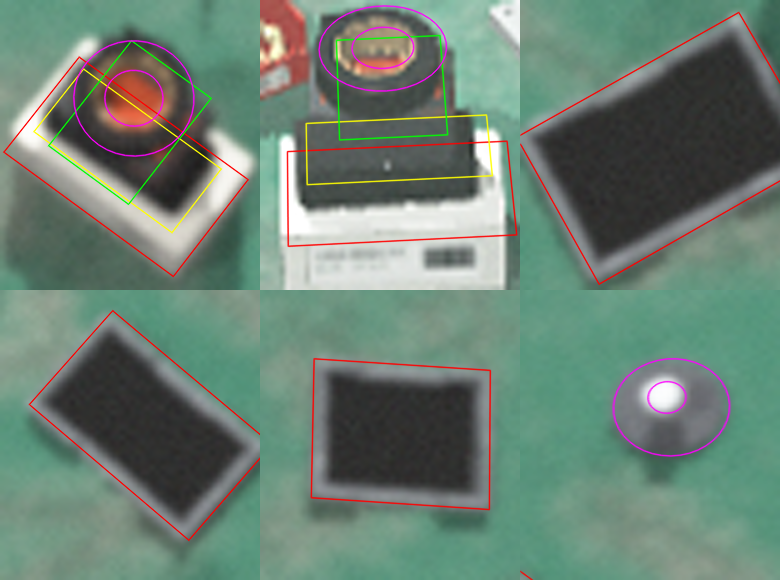

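The tray and stand outlines fit within about 2 mm. The stack guess sits about 3 px too low in the top view, so I'll refine it.

```bash
cat > ov2.py <<'E'
from ov import *
import sys
Rd,G,Y,M=(0,0,255),(0,255,0),(0,255,255),(255,0,255)
P=eval(open("p.txt").read())
it=[("b",P["carton"][:2],.068,.115,.052,P["carton"][2],Rd),("b",P["adapter"][:2],.044,.092,.083,P["adapter"][2],Y),("b",P["battery"][:2],.052,.072,.123,P["battery"][2],G),("c",P["tape"],.062,.143,M),("c",P["tape"],.062,.123,M)]
s=grab_frame("scene");t=grab_frame("top")
T=np.hstack([tile(t,"top",308,170,56,62,7,it),tile(s,"scene",266,188,56,62,7,it)])
cv2.imwrite(sys.argv[1],T)
E
cat > p.txt <<'E'
dict(carton=(.656,.001,-32),adapter=(.659,.003,-32),battery=(.664,.006,58),tape=(.666,.003),large=(.4584,.0927,33.7),long=(.467,.273,-36),short=(.462,-.348,0),stand=(.622,.230))
E
python3 ov2.py pics/o2.png
```

```text
(no output)
```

View pics/o2.png

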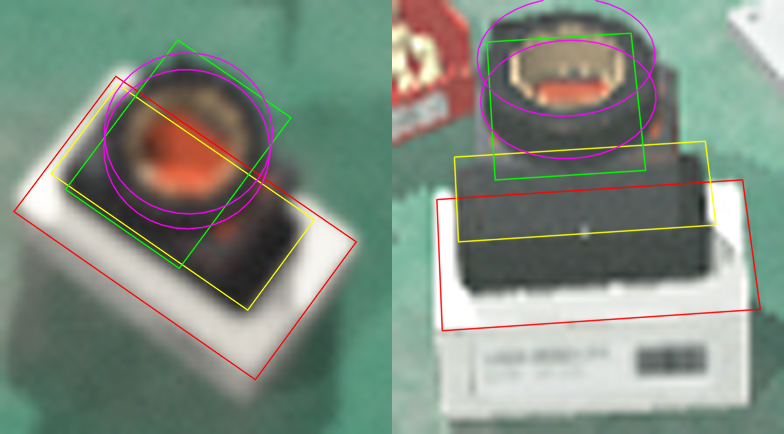

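Run:
```python
from h import *
def g(im,u,v,w,h):
    x=cv2.resize(im[v:v+h,u:u+w,::-1],None,fx=11,fy=11,interpolation=cv2.INTER_CUBIC).astype(float)/255
    return (np.clip(x,0,1)**.45*255).astype(np.uint8)
s=np.mean([grab_frame("scene") for _ in range(3)],0);t=np.mean([grab_frame("top") for _ in range(3)],0)
cv2.imwrite("pics/g.png",np.hstack([g(t,318,176,36,44),g(s,276,186,36,44)]))
```

```text
(no output)
```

View pics/g.png

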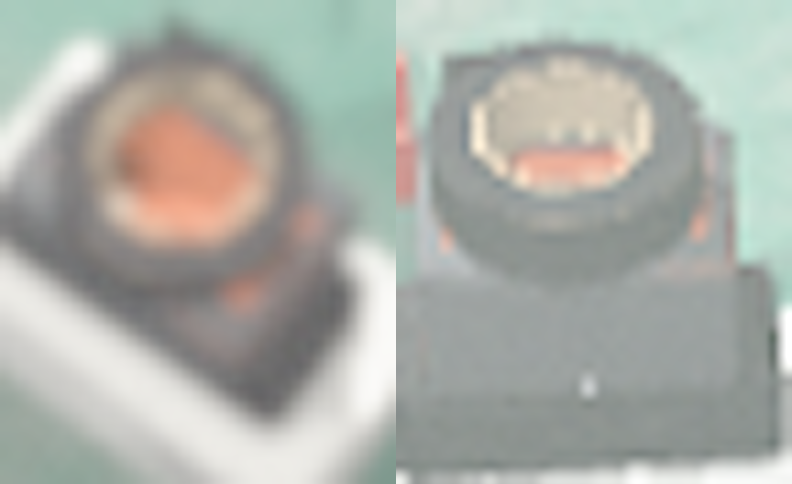

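The battery is partly hidden under the tape: its orange top shows through the hole and its corners are near (350,215) left and (735,130) right. I'll remeasure it once the tape is off. Next I locate head B and work out the first move.

```bash
cat > mv.py <<'E'
import sys,numpy as np
from station import get_state
# usage: mv.py x y z [closing angle deg]
s=get_state();p=np.array(s["eef_pos"]);yaw=s["ee_rot"][2]
a=list(map(float,sys.argv[1:]));d=np.array(a[:3])-p
print("t",round(s["t"],2),"p",p.round(4),"rot",np.round(s["ee_rot"],3),"w",round(s["width"],4),"phi",round(np.degrees(yaw)-90,1)%180)
print("tx %.4f ty %.4f tz %.4f"%tuple(np.array([d[0]*np.cos(yaw)+d[1]*np.sin(yaw),d[0]*np.sin(yaw)-d[1]*np.cos(yaw),-d[2]])/.25),end=" ")
if len(a)>3:
    tw=-(a[3]+90-np.degrees(yaw));tw=(tw+90)%180-90
    print("twist %.4f"%(tw/180),"q6 end ~",round(s["q"][5]-np.radians(tw)-(np.arctan2(a[1],a[0])-s["q"][0]),2))
E
python3 - <<'E'
from h import *
for c,uv in(("scene",(175,320)),("top",(193,222)),("top",(193,217)),("scene",(378,210)),("top",(410.5,240.5))):
    for z in (.047,.095): print(c,uv,z,plane(c,uv,z).round(4))
for q in("head_b_center","head_a_center"):
    for c in("scene","top"): print(q,c,[(b["rect"],b["score"]) for b in boxes_of(q,c)][:2])
E
python3 mv.py .663 .004 .20 58
```

```text
scene (175, 320) 0.047 [[0.5782 0.373 ]]
scene (175, 320) 0.095 [[0.543  0.3782]]
top (193, 222) 0.047 [[0.5753 0.3778]]
top (193, 222) 0.095 [[0.5641 0.3672]]
top (193, 217) 0.047 [[0.5892 0.3794]]
top (193, 217) 0.095 [[0.5775 0.3687]]
scene (378, 210) 0.047 [[ 0.5668 -0.2093]]
scene (378, 210) 0.095 [[ 0.5323 -0.1708]]
top (410.5, 240.5) 0.047 [[ 0.5634 -0.2114]]
top (410.5, 240.5) 0.095 [[ 0.5525 -0.2045]]
head_b_center scene [([167.9, 304.6, 180.4, 342.0], 0.79)]
head_b_center top [([191.3, 216.3, 201.5, 229.7], 0.66)]
head_a_center scene [([372.7, 197.4, 385.5, 223.6], 0.63), ([275.2, 208.7, 312.9, 229.5], 0.24)]
head_a_center top [([403.9, 234.0, 417.2, 244.6], 0.54)]
t 3.9 p [ 0.1753 -0.6518  0.2265] rot [ 3.142 -0.    -2.879] w 0.0875 phi 105.1
tx -2.5652 ty 2.0264 tz 0.1062 twist 0.2614 q6 end ~ -2.14
```

>>> arm_command(commands=[{"tx":-0.9,"ty":0.71,"tz":0.04},{"tx":-0.9,"ty":0.71,"tz":0.04},{"tx":-0.9,"ty":0.71,"tz":0.04},{"tx":-0.9,"ty":0.71,"tz":0.04},{"tx":-0.9,"ty":0.71,"tz":0.04},{"tx":-0.9,"ty":0.71,"tz":0.04},{"tx":-0.9,"ty":0.71,"tz":0.04},{"tx":-0.9,"ty":0.71,"tz":0.04}], claw=1, grip_force=25)

```text
invalid input
```

>>> arm_command(commands=[{"tx":-0.9,"ty":0.71,"tz":0.03},{"tx":-0.9,"ty":0.71,"tz":0.03},{"tx":-0.9,"ty":0.71,"tz":0.03},{"tx":-0.9,"ty":0.71,"tz":0.03},{"tx":-0.9,"ty":0.71,"tz":0.03},{"tx":-0.9,"ty":0.71,"tz":0.03},{"tx":-0.9,"ty":0.71,"tz":0.03},{"tx":-0.9,"ty":0.71,"tz":0.03}])

```text
invalid input
```

```bash
python3 mv.py .663 .004 .20
```

```text
t 3.9 p [ 0.1753 -0.6518  0.2265] rot [ 3.142 -0.    -2.879] w 0.0875 phi 105.1
tx -2.5652 ty 2.0264 tz 0.1062
```

>>> arm_command(commands=[{"tx":-0.9,"ty":0.71,"tz":0.04,"twist":0},{"tx":-0.9,"ty":0.71,"tz":0.04,"twist":0},{"tx":-0.9,"ty":0.71,"tz":0.04,"twist":0},{"tx":-0.9,"ty":0.71,"tz":0.04,"twist":0},{"tx":-0.9,"ty":0.71,"tz":0.04,"twist":0},{"tx":-0.9,"ty":0.71,"tz":0.04,"twist":0},{"tx":-0.9,"ty":0.71,"tz":0.04,"twist":0},{"tx":-0.9,"ty":0.71,"tz":0.04,"twist":0}], claw=1, grip_force=25)

```text
t: 4.57
eef_pos: [0.3495, -0.418, 0.2169]
ee_rot: [-3.141, 0.002, -2.875]
force: [-1.2, -0.5, -0.5]
width: 0.0875
gripper_force: 0.0
```

>>> arm_command(commands=[{"tx":-0.9,"ty":0.71,"tz":0.03,"twist":0},{"tx":-0.9,"ty":0.71,"tz":0.03,"twist":0},{"tx":-0.9,"ty":0.71,"tz":0.03,"twist":0},{"tx":-0.9,"ty":0.71,"tz":0.03,"twist":0},{"tx":-0.9,"ty":0.71,"tz":0.03,"twist":0},{"tx":-0.9,"ty":0.71,"tz":0.03,"twist":0},{"tx":-0.9,"ty":0.71,"tz":0.03,"twist":0},{"tx":-0.9,"ty":0.71,"tz":0.03,"twist":0}])

```text
t: 5.23
eef_pos: [0.5211, -0.188, 0.2089]
ee_rot: [-3.141, 0.001, -2.875]
force: [-0.4, 0.1, 0.8]
width: 0.0876
gripper_force: 0.0
```

```bash
python3 mv.py .663 .004 .20
```

```text
t 5.23 p [ 0.5211 -0.188   0.2089] rot [-3.141e+00  1.000e-03 -2.875e+00] w 0.0876 phi 105.30000000000001
tx -0.7502 ty 0.5912 tz 0.0357
```

>>> arm_command(commands=[{"tx":-0.75,"ty":0.59,"tz":0.04,"twist":0},{"tx":-0.75,"ty":0.59,"tz":0.04,"twist":0},{"tx":-0.75,"ty":0.59,"tz":0.04,"twist":0},{"tx":-0.75,"ty":0.59,"tz":0.04,"twist":0},{"tx":-0.75,"ty":0.59,"tz":0.04,"twist":0},{"tx":-0.75,"ty":0.59,"tz":0.04,"twist":0},{"tx":-0.75,"ty":0.59,"tz":0.04,"twist":0},{"tx":-0.75,"ty":0.59,"tz":0.04,"twist":0}])

```text
t: 5.9
eef_pos: [0.6609, 0.0005, 0.198]
ee_rot: [3.142, -0.001, -2.877]
force: [-0.3, -0.1, -0.3]
width: 0.0875
gripper_force: 0.0
```

```bash
python3 - <<'E'
from station import *
import time
grab_frame("top");grab_frame("top")
E
python3 mv.py .663 .004 .127
```

```text
t 6.0 p [ 0.6601 -0.0012  0.1988] rot [-3.142e+00 -1.000e-03 -2.879e+00] w 0.0876 phi 105.1
tx -0.0167 ty 0.0170 tz 0.2871
```

>>> arm_command(commands=[{"tx":-0.017,"ty":0.017,"tz":0.05,"twist":0},{"tx":-0.017,"ty":0.017,"tz":0.12,"twist":0},{"tx":-0.017,"ty":0.017,"tz":0.18,"twist":0},{"tx":-0.017,"ty":0.017,"tz":0.23,"twist":0},{"tx":-0.017,"ty":0.017,"tz":0.26,"twist":0},{"tx":-0.017,"ty":0.017,"tz":0.28,"twist":0},{"tx":-0.017,"ty":0.017,"tz":0.285,"twist":0},{"tx":-0.017,"ty":0.017,"tz":0.285,"twist":0}])

```text
t: 6.67
eef_pos: [0.6634, 0.0039, 0.1279]
ee_rot: [-3.141, 0.0, -2.879]
force: [-0.3, -0.7, 0.4]
width: 0.088
gripper_force: 0.0
```

>>> arm_command(commands=[{"tx":0,"ty":0,"tz":0,"twist":0},{"tx":0,"ty":0,"tz":0,"twist":0},{"tx":0,"ty":0,"tz":0,"twist":0},{"tx":0,"ty":0,"tz":0,"twist":0},{"tx":0,"ty":0,"tz":0,"twist":0},{"tx":0,"ty":0,"tz":0,"twist":0},{"tx":0,"ty":0,"tz":0,"twist":0},{"tx":0,"ty":0,"tz":0,"twist":0}], claw=0, grip_force=25)

```text
t: 7.33
eef_pos: [0.6636, 0.0043, 0.1282]
ee_rot: [-3.142, 0.001, -2.879]
force: [-0.2, -0.2, 3.1]
width: 0.0608
gripper_force: 25.0
```

>>> arm_command(commands=[{"tx":0,"ty":0,"tz":0,"twist":0},{"tx":0,"ty":0,"tz":0,"twist":0},{"tx":0,"ty":0,"tz":-0.02,"twist":0},{"tx":0,"ty":0,"tz":-0.06,"twist":0},{"tx":0,"ty":0,"tz":-0.1,"twist":0},{"tx":0,"ty":0,"tz":-0.15,"twist":0},{"tx":0,"ty":0,"tz":-0.2,"twist":0},{"tx":0,"ty":0,"tz":-0.2,"twist":0}])

```text
t: 8.0
eef_pos: [0.665, 0.0044, 0.1815]
ee_rot: [-3.141, 0.005, -2.878]
force: [-0.0, -0.1, -0.3]
width: 0.0607
gripper_force: 25.0
```

```bash
python3 mv.py .622 .230 .14
```

```text
t 8.0 p [0.665  0.0044 0.1815] rot [-3.141  0.005 -2.878] w 0.0607 phi 105.1
tx -0.0686 ty 0.9162 tz 0.1662
```

>>> arm_command(commands=[{"tx":-0.07,"ty":0.92,"tz":0.04,"twist":0},{"tx":-0.07,"ty":0.92,"tz":0.06,"twist":0},{"tx":-0.07,"ty":0.92,"tz":0.1,"twist":0},{"tx":-0.07,"ty":0.92,"tz":0.15,"twist":0},{"tx":-0.07,"ty":0.92,"tz":0.2,"twist":0},{"tx":-0.07,"ty":0.92,"tz":0.3,"twist":0},{"tx":-0.07,"ty":0.92,"tz":0.4,"twist":0},{"tx":-0.07,"ty":0.92,"tz":0.4,"twist":0}])

```text
t: 8.67
eef_pos: [0.6162, 0.231, 0.0713]
ee_rot: [-3.14, -0.01, -2.877]
force: [-1.3, -0.9, -3.9]
width: 0.0605
gripper_force: 25.0
```

```bash
python3 - <<'E'
from ov import *
s=grab_frame("scene");t=grab_frame("top");s=grab_frame("scene");t=grab_frame("top")
st=get_state();p=np.array(st["eef_pos"]);print(p.round(4))
M=(255,0,255);it=[("c",p[:2],.062,p[2]+.016,M),("c",p[:2],.030,p[2]+.016,M)]
it2=[("b",(.664,.002),.052,.072,.123,148,(0,255,0))]
T=[tile(t,"top",315,170,40,50,7,[]),tile(s,"scene",270,188,50,50,7,[]),tile(t,"top",225,180,50,50,5,it),tile(s,"scene",200,258,50,50,5,it)]
h=350;T=[cv2.copyMakeBorder(x,0,h-x.shape[0],0,0,0) for x in T]
cv2.imwrite("pics/o3.png",np.vstack([np.hstack([T[0],T[1]])[:,:630],np.hstack([T[2],T[3],np.zeros((h,130,3),np.uint8)])[:250]]))
E
python3 mv.py .622 .231 .014
```

```text
[0.6219 0.2306 0.0798]
t 8.87 p [0.6219 0.2306 0.0798] rot [ 3.141e+00  2.000e-03 -2.879e+00] w 0.0609 phi 105.0
tx -0.0006 ty 0.0015 tz 0.2633
```

View pics/o3.png

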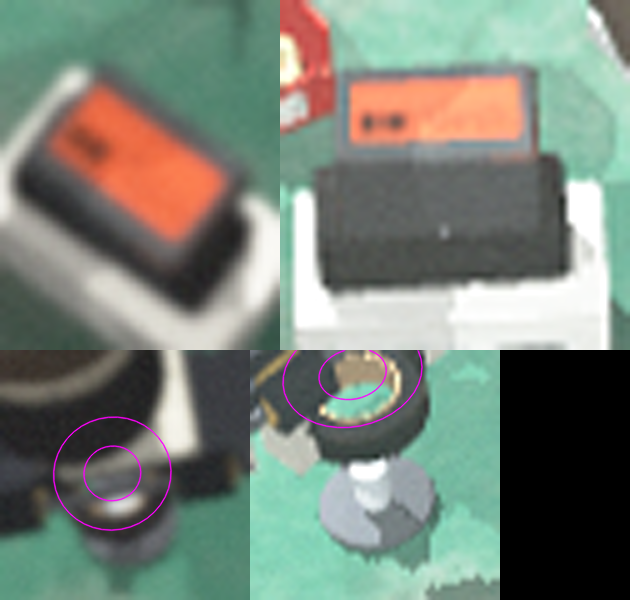

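With the tape off, the battery shows clearly: orange label, long side along the adapter, corners near (90,70) and (240,190) in the top tile. The held tape sits a little toward the scene camera from the TCP outline, so I'll measure that offset.

Run:
```python
from h import *
s=grab_frame("scene");t=grab_frame("top")
for z in(.09,.095,.1):print(plane("scene",(221.5,264.5),z).round(4))
for c in("scene","top"):
  print(c,[(np.round(d["uv"],1),round(d["score"],2)) for d in spot_point("tape_center",c)][:2],rect(c,"tape_center",.09), [(np.round(d["uv"],1),round(d["score"],2)) for d in spot_point("tape_stand",c)][:2])
a=plane("scene",spot_point("tape_center","scene")[0]["uv"],.085);print(a)
# tan core ring in scene
m=cv2.inRange(cv2.cvtColor(s,cv2.COLOR_RGB2HSV),(8,60,90),(30,255,255));m[:, :212]=0;m[:,236:]=0;m[:255]=0;m[282:]=0
ys,xs=np.nonzero(m);print(len(xs),xs.min(),xs.max(),ys.min(),ys.max())
cv2.imwrite("pics/o4.png",cv2.resize(s[250:310,195:255,::-1],None,fx=9,fy=9,interpolation=cv2.INTER_CUBIC))
```

```text
[[0.6186 0.2295]]
[[0.6145 0.2309]]
[[0.6104 0.2324]]
scene [(array([223.8, 268.5]), 0.71)] (array([609.8, 229.1]), array([46.6, 70.8]), 59.6, 0.83, [218.3, 254.2, 235.8, 278.4]) [(array([222.7, 286.4]), 0.65), (array([296.1, 226.1]), 0.47)]
top [(array([249. , 204.5]), 0.56)] (array([599.7, 222.8]), array([19.4, 48.1]), 15.6, 0.52, [240.6, 205.3, 259.6, 215.7]) [(array([250.1, 214.7]), 0.57)]
[[0.60923424 0.22970218]]
63 215 228 258 270
```

View pics/o4.png

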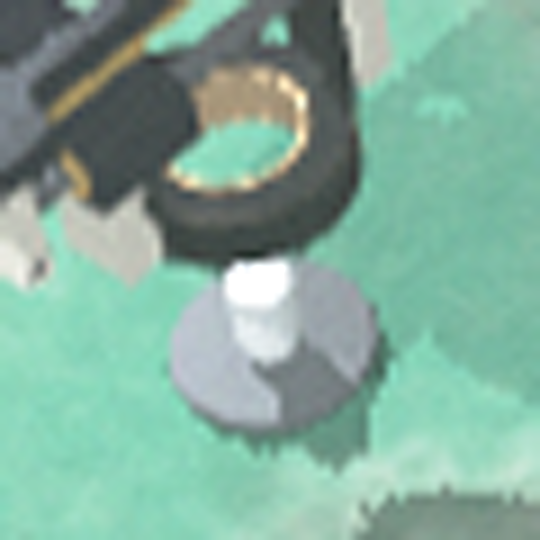

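The hole centre shows at about (235,128) in the crop and the post top at (258,275). The tape sits about 5 mm toward −x of the TCP, so I'll shift by that, lower to just above the post and look again.

>>> arm_command(commands=[{"tx":-0.022,"ty":-0.005,"tz":0.02,"twist":0},{"tx":-0.022,"ty":-0.005,"tz":0.05,"twist":0},{"tx":-0.022,"ty":-0.005,"tz":0.09,"twist":0},{"tx":-0.022,"ty":-0.005,"tz":0.13,"twist":0},{"tx":-0.022,"ty":-0.005,"tz":0.14,"twist":0},{"tx":-0.022,"ty":-0.005,"tz":0.14,"twist":0},{"tx":-0.022,"ty":-0.005,"tz":0.14,"twist":0},{"tx":-0.022,"ty":-0.005,"tz":0.14,"twist":0}])

```text
t: 9.98
eef_pos: [0.6264, 0.2313, 0.0431]
ee_rot: [-3.142, 0.0, -2.879]
force: [0.2, -0.1, -1.6]
width: 0.061
gripper_force: 25.0
```

Run:
```python
from ov import *
s=grab_frame("scene");st=get_state();p=np.array(st["eef_pos"]);print(p.round(4))
it=[("c",(p[0]-.0055,p[1]+.001),.062,p[2]+.015,(255,0,255)),("c",(p[0]-.0055,p[1]+.001),.030,p[2]+.015,(255,0,255)),
("c",(.622,.231),.056,.005,(0,0,255)),("c",(.622,.231),.018,.027,(0,0,255))]
a=tile(s,"scene",200,258,50,50,8,it);b=tile(s,"scene",200,258,50,50,8,[])
cv2.imwrite("pics/o5.png",np.hstack([a,b]))
```

```text
[0.6265 0.2314 0.0433]
```

View pics/o5.png

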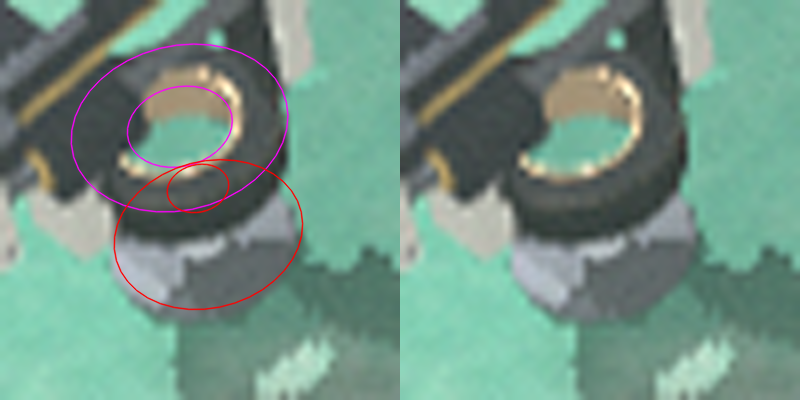

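The scene view puts the stand about 1 px lower than my outline while the tape fits it, so I correct by about 2 mm and lower.

>>> arm_command(commands=[{"tx":0.007,"ty":0.006,"tz":0.01,"twist":0},{"tx":0.007,"ty":0.006,"tz":0.03,"twist":0},{"tx":0.007,"ty":0.006,"tz":0.05,"twist":0},{"tx":0.007,"ty":0.006,"tz":0.07,"twist":0},{"tx":0.007,"ty":0.006,"tz":0.09,"twist":0},{"tx":0.007,"ty":0.006,"tz":0.11,"twist":0},{"tx":0.007,"ty":0.006,"tz":0.125,"twist":0},{"tx":0.007,"ty":0.006,"tz":0.13,"twist":0}])

```text
t: 10.7
eef_pos: [0.6239, 0.2319, 0.0101]
ee_rot: [-3.141, -0.001, -2.879]
force: [-3.6, -0.5, 8.8]
width: 0.0611
gripper_force: 25.0
```

Run:
```python
from h import *
s=grab_frame("scene");st=get_state();print(np.round(st["eef_pos"],4),np.round(st["force"],1),np.round(st["moment"],2))
cv2.imwrite("pics/o6.png",cv2.resize(s[250:310,195:255,::-1],None,fx=7,fy=7,interpolation=cv2.INTER_CUBIC))
```

```text
[0.6239 0.232  0.0102] [-0.5 -0.1 -1.9] [-0.09  0.09  0.03]
```

View pics/o6.png

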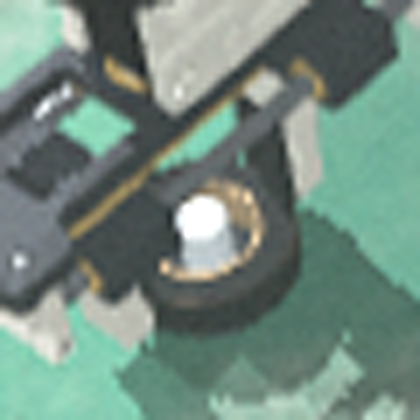

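The post (200,215) stands through the tape's hole. Release and rise.

>>> arm_command(commands=[{"tx":0,"ty":0,"tz":0,"twist":0},{"tx":0,"ty":0,"tz":0,"twist":0},{"tx":0,"ty":0,"tz":0,"twist":0},{"tx":0,"ty":0,"tz":0,"twist":0},{"tx":0,"ty":0,"tz":0,"twist":0},{"tx":0,"ty":0,"tz":0,"twist":0},{"tx":0,"ty":0,"tz":0,"twist":0},{"tx":0,"ty":0,"tz":0,"twist":0}], claw=1)

```text
t: 11.42
eef_pos: [0.6241, 0.2321, 0.0103]
ee_rot: [3.142, 0.0, -2.879]
force: [-0.5, -0.4, 0.4]
width: 0.0874
gripper_force: 0.0
```

>>> arm_command(commands=[{"tx":0,"ty":0,"tz":-0.05,"twist":0},{"tx":0,"ty":0,"tz":-0.1,"twist":0},{"tx":0,"ty":0,"tz":-0.2,"twist":0},{"tx":0,"ty":0,"tz":-0.35,"twist":0},{"tx":0,"ty":0,"tz":-0.5,"twist":0},{"tx":0,"ty":0,"tz":-0.65,"twist":0},{"tx":0,"ty":0,"tz":-0.72,"twist":0},{"tx":0,"ty":0,"tz":-0.72,"twist":0}])

```text
t: 12.08
eef_pos: [0.6268, 0.2333, 0.1986]
ee_rot: [3.139, 0.011, -2.878]
force: [0.3, -0.6, 0.7]
width: 0.0879
gripper_force: 0.0
```

Run:
```python
from ov import *
Rd,G,Y=(0,0,255),(0,255,0),(0,255,255)
s=grab_frame("scene");t=grab_frame("top");s=grab_frame("scene");t=grab_frame("top")
def org(im,c,u0,v0,w,h):
    m=np.zeros(im.shape[:2],np.uint8);m[v0:v0+h,u0:u0+w]=cv2.inRange(cv2.cvtColor(im,cv2.COLOR_RGB2HSV),(3,120,120),(18,255,255))[v0:v0+h,u0:u0+w]
    k,_=cv2.findContours(m,cv2.RETR_EXTERNAL,cv2.CHAIN_APPROX_NONE);k=max(k,key=cv2.contourArea)[:,0]
    return cv2.minAreaRect((plane(c,k,.123)*1000).astype(np.float32))
print(org(t,"top",315,170,40,45),org(s,"scene",278,194,34,24))
b=("b",(.657,.001),.052,.072,.123,-34,G);a=("b",(.654,.001),.044,.092,.083,-34,Y);c=("b",(.654,.001),.068,.115,.052,-33.5,Rd)
T=np.hstack([tile(t,"top",308,170,56,62,7,[a,b,c]),tile(s,"scene",266,188,56,62,7,[a,b,c])]);cv2.imwrite("pics/o7.png",T)
```

```text
((660.1815795898438, 2.4846763610839844), (61.106319427490234, 32.29444885253906), 53.949893951416016) ((658.9026489257812, 5.687870025634766), (57.471038818359375, 25.428747177124023), 52.72234344482422)
```

View pics/o7.png

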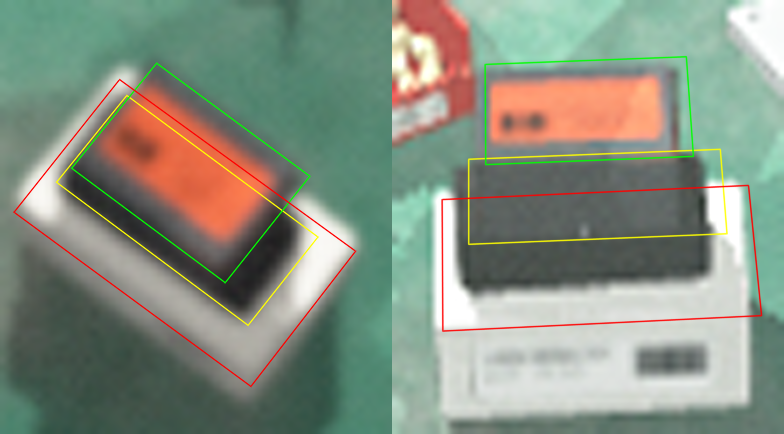

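```bash
python3 mv.py .6595 .003 .16 143.5
```

```text
t 12.28 p [0.6236 0.2319 0.1904] rot [ 3.141 -0.    -2.879] w 0.0877 phi 105.0
tx 0.0990 ty -0.9214 tz 0.1217 twist -0.2136 q6 end ~ -0.64
```

>>> arm_command(commands=[{"tx":0.099,"ty":-0.921,"tz":0,"twist":-0.214},{"tx":0.099,"ty":-0.921,"tz":0,"twist":-0.214},{"tx":0.099,"ty":-0.921,"tz":0,"twist":-0.214},{"tx":0.099,"ty":-0.921,"tz":0.03,"twist":-0.214},{"tx":0.099,"ty":-0.921,"tz":0.06,"twist":-0.214},{"tx":0.099,"ty":-0.921,"tz":0.09,"twist":-0.214},{"tx":0.099,"ty":-0.921,"tz":0.12,"twist":-0.214},{"tx":0.099,"ty":-0.921,"tz":0.12,"twist":-0.214}])

```text
t: 12.95
eef_pos: [0.6583, 0.0012, 0.157]
ee_rot: [3.138, -0.004, -2.21]
force: [0.0, 0.6, 0.0]
width: 0.0875
gripper_force: 0.0
```

```bash
python3 -c "
from station import *
grab_frame('top');grab_frame('top')"; python3 mv.py .6595 .003 .093 143.5
```

```text
t 13.05 p [0.6596 0.0034 0.1594] rot [ 3.140e+00 -2.000e-03 -2.207e+00] w 0.0878 phi 143.5
tx 0.0013 ty -0.0006 tz 0.2657 twist 0.0001 q6 end ~ -0.64
```

>>> arm_command(commands=[{"tx":0,"ty":0,"tz":0.05,"twist":0},{"tx":0,"ty":0,"tz":0.1,"twist":0},{"tx":0,"ty":0,"tz":0.15,"twist":0},{"tx":0,"ty":0,"tz":0.2,"twist":0},{"tx":0,"ty":0,"tz":0.24,"twist":0},{"tx":0,"ty":0,"tz":0.265,"twist":0},{"tx":0,"ty":0,"tz":0.265,"twist":0},{"tx":0,"ty":0,"tz":0.265,"twist":0}])

```text
t: 13.72
eef_pos: [0.66, 0.0036, 0.094]
ee_rot: [3.141, -0.001, -2.206]
force: [0.3, -0.6, 0.6]
width: 0.0873
gripper_force: 0.0
```

>>> arm_command(commands=[{"tx":0,"ty":0,"tz":0,"twist":0},{"tx":0,"ty":0,"tz":0,"twist":0},{"tx":0,"ty":0,"tz":0,"twist":0},{"tx":0,"ty":0,"tz":0,"twist":0},{"tx":0,"ty":0,"tz":0,"twist":0},{"tx":0,"ty":0,"tz":0,"twist":0},{"tx":0,"ty":0,"tz":0,"twist":0},{"tx":0,"ty":0,"tz":0,"twist":0}], claw=0)

```text
t: 14.38
eef_pos: [0.6603, 0.0033, 0.0943]
ee_rot: [-3.141, 0.0, -2.206]
force: [0.3, -1.1, 1.9]
width: 0.0518
gripper_force: 24.8
```

>>> arm_command(commands=[{"tx":0,"ty":0,"tz":0,"twist":0},{"tx":0,"ty":0,"tz":-0.02,"twist":0},{"tx":0,"ty":0,"tz":-0.06,"twist":0},{"tx":0,"ty":0,"tz":-0.12,"twist":0},{"tx":0,"ty":0,"tz":-0.2,"twist":0},{"tx":0,"ty":0,"tz":-0.3,"twist":0},{"tx":0,"ty":0,"tz":-0.36,"twist":0},{"tx":0,"ty":0,"tz":-0.36,"twist":0}])

```text
t: 15.05
eef_pos: [0.6619, 0.0036, 0.1889]
ee_rot: [-3.137, 0.004, -2.206]
force: [1.5, -0.7, -1.7]
width: 0.0522
gripper_force: 24.7
```

```bash
python3 mv.py .462 -.348 .18 0;python3 - <<'E'
from ov import *
Rd,G,Y=(0,0,255),(0,255,0),(0,255,255)
s=grab_frame("scene");t=grab_frame("top");p=np.array(get_state()["eef_pos"]);print(p)
b=("b",p[:2],.052,.072,p[2]+.03,-36.5,G)
T=np.hstack([tile(t,"top",308,160,56,72,7,[b]),tile(s,"scene",262,150,56,72,7,[b])]);cv2.imwrite("pics/o8.png",T)
E
```

```text
t 15.05 p [0.6619 0.0036 0.1889] rot [-3.137  0.004 -2.206] w 0.0522 phi 143.6
tx 1.6065 ty -0.1906 tz 0.0356 twist -0.2022 q6 end ~ 0.65
[0.65990523 0.00356446 0.18459353]
```

View pics/o8.png

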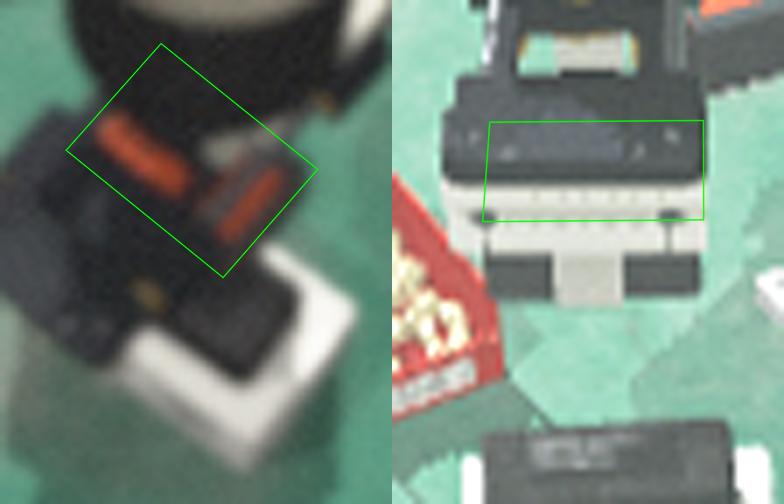

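>>> arm_command(commands=[{"tx":0.9,"ty":-0.11,"tz":0,"twist":-0.1},{"tx":0.9,"ty":-0.11,"tz":0,"twist":-0.1},{"tx":0.9,"ty":-0.11,"tz":0,"twist":-0.1},{"tx":0.9,"ty":-0.11,"tz":0,"twist":-0.1},{"tx":0.9,"ty":-0.11,"tz":0,"twist":-0.1},{"tx":0.9,"ty":-0.11,"tz":0,"twist":-0.1},{"tx":0.9,"ty":-0.11,"tz":0,"twist":-0.1},{"tx":0.9,"ty":-0.11,"tz":0,"twist":-0.1}])

```text
t: 15.82
eef_pos: [0.547, -0.195, 0.1829]
ee_rot: [3.139, -0.0, -1.895]
force: [-0.1, -0.7, -2.7]
width: 0.0527
gripper_force: 24.7
```

```bash
python3 -c "
from station import *
grab_frame('top');grab_frame('top')"; python3 mv.py .4615 -.3475 .12 0
```

```text
t 15.92 p [ 0.5483 -0.1937  0.1832] rot [ 3.14  -0.    -1.893] w 0.0521 phi 161.6
tx 0.6934 ty 0.1348 tz 0.2527 twist -0.1024 q6 end ~ 0.65
```

>>> arm_command(commands=[{"tx":0.693,"ty":0.135,"tz":0,"twist":-0.102},{"tx":0.693,"ty":0.135,"tz":0,"twist":-0.102},{"tx":0.693,"ty":0.135,"tz":0,"twist":-0.102},{"tx":0.693,"ty":0.135,"tz":0.05,"twist":-0.102},{"tx":0.693,"ty":0.135,"tz":0.15,"twist":-0.102},{"tx":0.693,"ty":0.135,"tz":0.25,"twist":-0.102},{"tx":0.693,"ty":0.135,"tz":0.25,"twist":-0.102},{"tx":0.693,"ty":0.135,"tz":0.25,"twist":-0.102}])

```text
t: 16.58
eef_pos: [0.4614, -0.3469, 0.1204]
ee_rot: [3.138, 0.001, -1.571]
force: [0.8, 0.4, -1.1]
width: 0.0522
gripper_force: 24.7
```

```bash
python3 -c "
from station import *
grab_frame('top');grab_frame('top')"; python3 mv.py .4615 -.3475 .0155 0
```

```text
t 16.68 p [ 0.4634 -0.3474  0.1228] rot [-3.14e+00 -1.00e-03 -1.57e+00] w 0.0522 phi 0.09999999999999432
tx 0.0005 ty 0.0078 tz 0.4293 twist 0.0003 q6 end ~ 0.64
```

>>> arm_command(commands=[{"tx":0,"ty":0.006,"tz":0.1,"twist":0},{"tx":0,"ty":0.006,"tz":0.2,"twist":0},{"tx":0,"ty":0.006,"tz":0.28,"twist":0},{"tx":0,"ty":0.006,"tz":0.34,"twist":0},{"tx":0,"ty":0.006,"tz":0.38,"twist":0},{"tx":0,"ty":0.006,"tz":0.41,"twist":0},{"tx":0,"ty":0.006,"tz":0.425,"twist":0},{"tx":0,"ty":0.006,"tz":0.425,"twist":0}])

```text
t: 17.35
eef_pos: [0.4613, -0.3478, 0.0158]
ee_rot: [-3.141, -0.001, -1.571]
force: [-0.4, 0.1, -2.3]
width: 0.052
gripper_force: 24.8
```

Run:
```python
from ov import *
s=grab_frame("scene");s=grab_frame("scene");t=grab_frame("top");g=get_state();print(np.round(g["eef_pos"],4),np.round(g["force"],1))
cv2.imwrite("pics/o9.png",np.hstack([tile(s,"scene",405,185,65,65,6,[]),tile(t,"top",425,250,65,65,6,[])]))
```

```text
[ 0.461  -0.3479  0.0163] [-1.3 -0.5 -3.3]
```

View pics/o9.png

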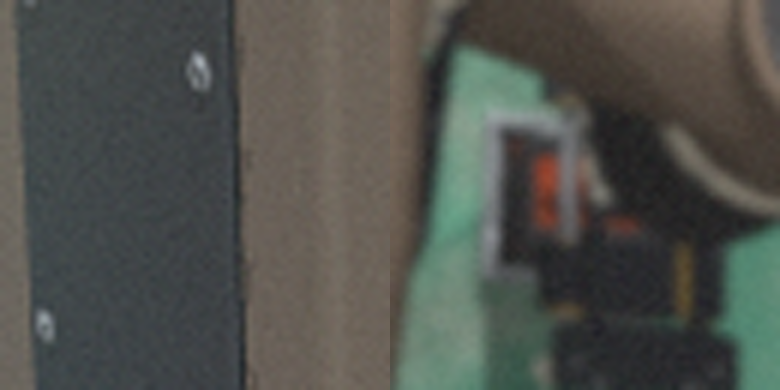

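Run:
```python
from ov import *
t=grab_frame("top")
G=(0,255,0);it=[("b",(.461,-.3479),.052,.072,.046,0,G),("b",(.462,-.348),.076,.096,.01,0,(0,0,255)),("b",(.462,-.348),.066,.086,.01,0,(0,0,255))]
a=tile(t,"top",432,254,46,46,12,it);b=cv2.resize(t[254:300,432:452,::-1],None,fx=12,fy=12)
x=np.hstack([a,b]);cv2.imwrite("pics/o10.png",(np.clip(x/255.,0,1)**.6*255).astype(np.uint8))
```

```text
(no output)
```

View pics/o10.png

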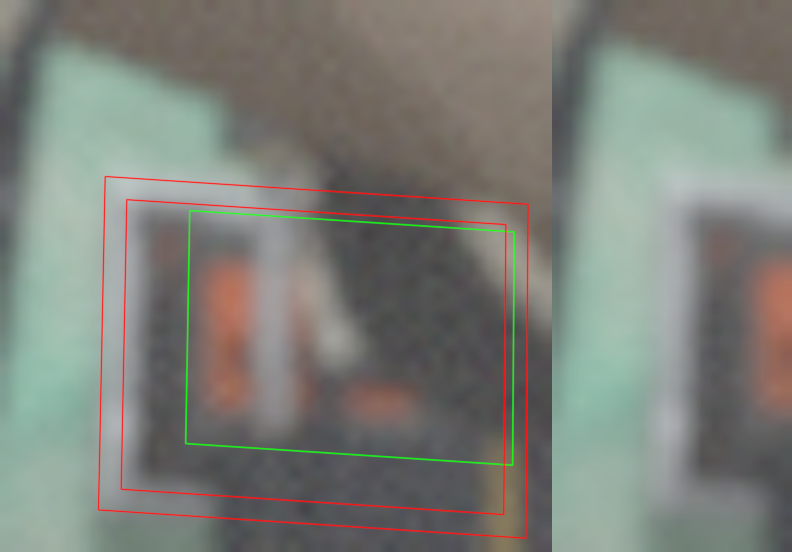

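The battery's orange label lies inside the tray outline, within about 3 mm of centre. Release.

>>> arm_command(commands=[{"tx":0,"ty":0,"tz":0.004,"twist":0},{"tx":0,"ty":0,"tz":0.004,"twist":0},{"tx":0,"ty":0,"tz":0.004,"twist":0},{"tx":0,"ty":0,"tz":0.004,"twist":0},{"tx":0,"ty":0,"tz":0.004,"twist":0},{"tx":0,"ty":0,"tz":0.004,"twist":0},{"tx":0,"ty":0,"tz":0.004,"twist":0},{"tx":0,"ty":0,"tz":0.004,"twist":0}])

```text
t: 18.22
eef_pos: [0.4608, -0.348, 0.0152]
ee_rot: [-3.14, -0.001, -1.572]
force: [-1.0, 2.0, 6.6]
width: 0.0522
gripper_force: 24.7
```

>>> arm_command(commands=[{"tx":0,"ty":0,"tz":0,"twist":0},{"tx":0,"ty":0,"tz":0,"twist":0},{"tx":0,"ty":0,"tz":0,"twist":0},{"tx":0,"ty":0,"tz":0,"twist":0},{"tx":0,"ty":0,"tz":0,"twist":0},{"tx":0,"ty":0,"tz":0,"twist":0},{"tx":0,"ty":0,"tz":0,"twist":0},{"tx":0,"ty":0,"tz":0,"twist":0}], claw=1)

```text
t: 18.88
eef_pos: [0.4602, -0.3477, 0.0142]
ee_rot: [3.141, 0.0, -1.572]
force: [0.3, -0.1, -0.3]
width: 0.0875
gripper_force: 0.0
```

>>> arm_command(commands=[{"tx":0,"ty":0,"tz":-0.04,"twist":0},{"tx":0,"ty":0,"tz":-0.1,"twist":0},{"tx":0,"ty":0,"tz":-0.2,"twist":0},{"tx":0,"ty":0,"tz":-0.35,"twist":0},{"tx":0,"ty":0,"tz":-0.5,"twist":0},{"tx":0,"ty":0,"tz":-0.6,"twist":0},{"tx":0,"ty":0,"tz":-0.65,"twist":0},{"tx":0,"ty":0,"tz":-0.65,"twist":0}])

```text
t: 19.55
eef_pos: [0.462, -0.3486, 0.1817]
ee_rot: [-3.135, -0.003, -1.571]
force: [0.7, -0.2, -0.1]
width: 0.0877
gripper_force: 0.0
```

```bash
python3 - <<'E'
from ov import *
s=grab_frame("scene");s=grab_frame("scene")
def blob(q,lo,hi,z,u0,v0,w,h):
    m=np.zeros(s.shape[:2],np.uint8);m[v0:v0+h,u0:u0+w]=cv2.inRange(s,lo,hi)[v0:v0+h,u0:u0+w]
    k,_=cv2.findContours(m,cv2.RETR_EXTERNAL,cv2.CHAIN_APPROX_NONE);k=max(k,key=cv2.contourArea)[:,0]
    return cv2.minAreaRect((plane("scene",k,z)*1000).astype(np.float32))
print(blob("a",(0,0,0),(85,85,85),.07,278,205,36,28))
Rd,G,Y=(0,0,255),(0,255,0),(0,255,255)
a=("b",(.656,.0035),.044,.092,.083,-36.5,Y);c=("b",(.655,.002),.068,.115,.052,-36.5,Rd)
c0=("b",(.655,.002),.068,.115,.0,-36.5,Rd)
t=grab_frame("top")
T=np.hstack([tile(t,"top",308,170,56,62,7,[a,c]),tile(s,"scene",266,188,56,62,7,[a,c,c0])]);cv2.imwrite("pics/o11.png",T)
E
python3 mv.py .656 .0035 .16 143.5
```

```text
((636.4801025390625, 11.191776275634766), (89.69507598876953, 33.85218048095703), 73.048828125)
t 19.7 p [ 0.4598 -0.3474  0.1767] rot [ 3.141  0.    -1.572] w 0.0878 phi 179.9
tx -1.4048 ty -0.7828 tz 0.0668 twist 0.2024 q6 end ~ -0.64
```

View pics/o11.png

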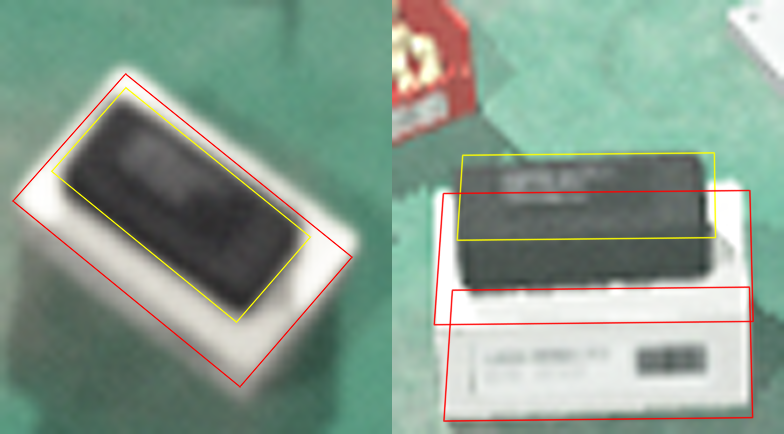

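Adapter and carton both sit at about (.656,.003), yaw −34°, and the outlines agree to 2 mm. That was picture 14, the limit, so from here I rely on the networks and readings. Moving to the adapter.

>>> arm_command(commands=[{"tx":-0.7,"ty":-0.39,"tz":0,"twist":0.1},{"tx":-0.7,"ty":-0.39,"tz":0,"twist":0.1},{"tx":-0.7,"ty":-0.39,"tz":0,"twist":0.1},{"tx":-0.7,"ty":-0.39,"tz":0,"twist":0.1},{"tx":-0.7,"ty":-0.39,"tz":0,"twist":0.1},{"tx":-0.7,"ty":-0.39,"tz":0,"twist":0.1},{"tx":-0.7,"ty":-0.39,"tz":0,"twist":0.1},{"tx":-0.7,"ty":-0.39,"tz":0,"twist":0.1}])

```text
t: 20.37
eef_pos: [0.5572, -0.1725, 0.1755]
ee_rot: [3.139, -0.001, -1.885]
force: [-0.4, -0.6, 0.8]
width: 0.0876
gripper_force: 0.0
```

```bash
python3 -c "
from station import *
grab_frame('top');grab_frame('top')"; python3 mv.py .656 .0035 .13 146
```

```text
t 20.47 p [ 0.5571 -0.1736  0.1761] rot [ 3.14  -0.    -1.887] w 0.0875 phi 161.9
tx -0.7964 ty -0.1557 tz 0.1844 twist 0.0882 q6 end ~ -0.6
```

>>> arm_command(commands=[{"tx":-0.796,"ty":-0.156,"tz":0,"twist":0.088},{"tx":-0.796,"ty":-0.156,"tz":0,"twist":0.088},{"tx":-0.796,"ty":-0.156,"tz":0.02,"twist":0.088},{"tx":-0.796,"ty":-0.156,"tz":0.05,"twist":0.088},{"tx":-0.796,"ty":-0.156,"tz":0.1,"twist":0.088},{"tx":-0.796,"ty":-0.156,"tz":0.18,"twist":0.088},{"tx":-0.796,"ty":-0.156,"tz":0.18,"twist":0.088},{"tx":-0.796,"ty":-0.156,"tz":0.18,"twist":0.088}])

```text
t: 21.13
eef_pos: [0.6557, 0.003, 0.1305]
ee_rot: [3.139, -0.003, -2.163]
force: [0.2, -0.1, -0.2]
width: 0.0878
gripper_force: 0.0
```

```bash
python3 -c "
from station import *
grab_frame('top');grab_frame('top')"; python3 mv.py .656 .0035 .060 146
```

```text
t 21.23 p [0.6569 0.0027 0.1329] rot [-3.141  0.    -2.164] w 0.0875 phi 146.0
tx -0.0006 ty 0.0049 tz 0.2917 twist 0.0001 q6 end ~ -0.6
```

>>> arm_command(commands=[{"tx":0,"ty":0.004,"tz":0.06,"twist":0},{"tx":0,"ty":0.004,"tz":0.12,"twist":0},{"tx":0,"ty":0.004,"tz":0.18,"twist":0},{"tx":0,"ty":0.004,"tz":0.23,"twist":0},{"tx":0,"ty":0.004,"tz":0.26,"twist":0},{"tx":0,"ty":0.004,"tz":0.285,"twist":0},{"tx":0,"ty":0.004,"tz":0.285,"twist":0},{"tx":0,"ty":0.004,"tz":0.285,"twist":0}])

```text
t: 21.9
eef_pos: [0.6562, 0.0046, 0.061]
ee_rot: [-3.141, 0.0, -2.163]
force: [1.0, -0.1, -0.7]
width: 0.0876
gripper_force: 0.0
```

>>> arm_command(commands=[{"tx":0,"ty":0,"tz":0,"twist":0},{"tx":0,"ty":0,"tz":0,"twist":0},{"tx":0,"ty":0,"tz":0,"twist":0},{"tx":0,"ty":0,"tz":0,"twist":0},{"tx":0,"ty":0,"tz":0,"twist":0},{"tx":0,"ty":0,"tz":0,"twist":0},{"tx":0,"ty":0,"tz":0,"twist":0},{"tx":0,"ty":0,"tz":0,"twist":0}], claw=0)

```text
t: 22.57
eef_pos: [0.6562, 0.0048, 0.0607]
ee_rot: [-3.141, 0.0, -2.162]
force: [0.5, -0.5, 0.8]
width: 0.044
gripper_force: 24.9
```

>>> arm_command(commands=[{"tx":0,"ty":0,"tz":0,"twist":0},{"tx":0,"ty":0,"tz":-0.02,"twist":0},{"tx":0,"ty":0,"tz":-0.06,"twist":0},{"tx":0,"ty":0,"tz":-0.12,"twist":0},{"tx":0,"ty":0,"tz":-0.2,"twist":0},{"tx":0,"ty":0,"tz":-0.3,"twist":0},{"tx":0,"ty":0,"tz":-0.4,"twist":0},{"tx":0,"ty":0,"tz":-0.4,"twist":0}])

```text
t: 23.23
eef_pos: [0.6588, 0.0051, 0.1673]
ee_rot: [-3.135, 0.006, -2.162]
force: [1.1, 0.0, -0.3]
width: 0.044
gripper_force: 24.9
```

```bash
python3 - <<'E'
from h import *
s=grab_frame("scene");t=grab_frame("top");p=np.array(get_state()["eef_pos"])
for c in("scene","top"):
    print(c,"exp",proj(c,p+[0,0,.007]).round(1),"adapter",[(np.round(d["uv"],1),round(d["score"],2)) for d in spot_point("adapter_center",c)][:2],"carton",[(np.round(d["uv"],1),round(d["score"],2)) for d in spot_point("carton_center",c)][:2],proj(c,(.656,.0025,.026)).round(1))
    print([(np.round(d["rect"],1),round(d["score"],2)) for d in boxes_of("adapter_center",c)][:2])
# battery/tape check
print("batt",[(np.round(d["uv"],1),round(d["score"],2)) for d in spot_point("battery_center","scene")][:2],proj("scene",(.462,-.348,.024)).round(1))
print("tape",[(np.round(d["uv"],1),round(d["score"],2)) for d in spot_point("tape_center","scene")][:2],proj("scene",(.621,.232,.015)).round(1))
E
python3 mv.py .467 .273 .16 144
```

```text
scene exp [[291.5 189.6]] adapter [(array([290.4, 185. ]), 0.52)] carton [(array([296.7, 226.6]), 0.85), (array([309.2, 307.1]), 0.7)] [[294.4 230.9]]
[(array([273.3, 194.8, 311.4, 201.4]), 0.44)]
top exp [[333.6 188.9]] adapter [(array([334.6, 187.2]), 0.76)] carton [(array([331., 203.]), 0.6)] [[333.  204.3]]
[(array([318.4, 175.4, 350.4, 207.2]), 0.57)]
batt [(array([173.8, 320. ]), 0.5)] [[441. 216.]]
tape [(array([227. , 285.9]), 0.86)] [[224.8 284.5]]
t 23.73 p [0.6556 0.0047 0.1598] rot [ 3.141e+00 -1.000e-03 -2.163e+00] w 0.0437 phi 146.1
tx -0.4697 ty 1.2248 tz -0.0009 twist 0.0116 q6 end ~ -1.16
```

>>> arm_command(commands=[{"tx":-0.3,"ty":0.8,"tz":0,"twist":0.013},{"tx":-0.3,"ty":0.8,"tz":0,"twist":0.013},{"tx":-0.3,"ty":0.8,"tz":0,"twist":0.013},{"tx":-0.3,"ty":0.8,"tz":0,"twist":0.013},{"tx":-0.3,"ty":0.8,"tz":0,"twist":0.013},{"tx":-0.3,"ty":0.8,"tz":0,"twist":0.013},{"tx":-0.3,"ty":0.8,"tz":0,"twist":0.013},{"tx":-0.3,"ty":0.8,"tz":0,"twist":0.013}])

```text
t: 24.4
eef_pos: [0.5316, 0.1792, 0.1607]
ee_rot: [-3.141, 0.0, -2.201]
force: [0.5, -0.9, -0.5]
width: 0.044
gripper_force: 24.9
```

```bash
python3 -c "
from station import *
grab_frame('top');grab_frame('top')"; python3 mv.py .466 .2745 .06 143.5
```

```text
t 24.5 p [0.5322 0.1781 0.1604] rot [-3.142 -0.    -2.204] w 0.0432 phi 143.7
tx -0.1544 ty 0.4416 tz 0.4018 twist 0.0013 q6 end ~ -1.17
```

>>> arm_command(commands=[{"tx":-0.154,"ty":0.442,"tz":0,"twist":0.001},{"tx":-0.154,"ty":0.442,"tz":0,"twist":0.001},{"tx":-0.154,"ty":0.442,"tz":0.05,"twist":0.001},{"tx":-0.154,"ty":0.442,"tz":0.15,"twist":0.001},{"tx":-0.154,"ty":0.442,"tz":0.28,"twist":0.001},{"tx":-0.154,"ty":0.442,"tz":0.38,"twist":0.001},{"tx":-0.154,"ty":0.442,"tz":0.4,"twist":0.001},{"tx":-0.154,"ty":0.442,"tz":0.4,"twist":0.001}])

```text
t: 25.17
eef_pos: [0.4653, 0.2732, 0.0589]
ee_rot: [3.141, -0.004, -2.208]
force: [0.7, 0.1, -2.1]
width: 0.044
gripper_force: 24.9
```

```bash
python3 - <<'E'
from h import *
s=grab_frame("scene");t=grab_frame("top");p=np.array(get_state()["eef_pos"])
for c in("scene","top"):
    print(c,"exp",proj(c,p+[0,0,.007]).round(1),[(np.round(d["uv"],1),round(d["score"],2)) for d in spot_point("adapter_center",c)][:2],"tray",[(np.round(d["uv"],1),round(d["score"],2)) for d in spot_point("tray_long",c)][:2],proj(c,(.466,.2745,0)).round(1))
E
python3 mv.py .466 .2745 .013 143.5
```

```text
scene exp [[240.1 326.2]] [] tray [(array([243.5, 345.9]), 0.86)] [[244.1 343.3]]
top exp [[225.7 262.6]] [(array([224.1, 261.1]), 0.59)] tray [(array([228.9, 267.8]), 0.58)] [[229.4 267.2]]
t 25.47 p [0.4663 0.2755 0.0621] rot [-3.141e+00  3.000e-03 -2.207e+00] w 0.0437 phi 143.6
tx 0.0039 ty -0.0015 tz 0.1962 twist 0.0003 q6 end ~ -1.17
```

>>> arm_command(commands=[{"tx":0,"ty":0,"tz":0.04,"twist":0},{"tx":0,"ty":0,"tz":0.08,"twist":0},{"tx":0,"ty":0,"tz":0.11,"twist":0},{"tx":0,"ty":0,"tz":0.14,"twist":0},{"tx":0,"ty":0,"tz":0.16,"twist":0},{"tx":0,"ty":0,"tz":0.18,"twist":0},{"tx":0,"ty":0,"tz":0.19,"twist":0},{"tx":0,"ty":0,"tz":0.19,"twist":0}])

```text
t: 26.13
eef_pos: [0.4653, 0.2749, 0.0129]
ee_rot: [-3.141, -0.001, -2.206]
force: [0.4, 0.4, -0.9]
width: 0.0434
gripper_force: 24.9
```

```bash
python3 - <<'E'
from h import *
s=grab_frame("scene");s=grab_frame("scene");g=get_state();print(np.round(g["force"],1))
print([(np.round(d["rect"]),round(d["score"],2)) for d in boxes_of("adapter_center","scene")][:2],proj("scene",(.466,.2745,.02)))
E
python3 mv.py .466 .2745 .0127 143.5
```

```text
[-0.4 -0.2 -2.2]
[(array([255., 326., 264., 352.]), 0.52)] [[243.09182286 338.47937933]]
t 26.28 p [0.4655 0.2751 0.013 ] rot [-3.142  0.    -2.206] w 0.044 phi 143.6
tx 0.0008 ty -0.0031 tz 0.0013 twist 0.0004 q6 end ~ -1.17
```

>>> arm_command(commands=[{"tx":0,"ty":0,"tz":0.001,"twist":0},{"tx":0,"ty":0,"tz":0.001,"twist":0},{"tx":0,"ty":0,"tz":0.001,"twist":0},{"tx":0,"ty":0,"tz":0.001,"twist":0},{"tx":0,"ty":0,"tz":0.001,"twist":0},{"tx":0,"ty":0,"tz":0.001,"twist":0},{"tx":0,"ty":0,"tz":0.001,"twist":0},{"tx":0,"ty":0,"tz":0.001,"twist":0}], claw=1)

```text
t: 26.95
eef_pos: [0.4654, 0.275, 0.0128]
ee_rot: [-3.142, 0.0, -2.206]
force: [-0.1, -0.0, -0.1]
width: 0.0863
gripper_force: 0.0
```

>>> arm_command(commands=[{"tx":0,"ty":0,"tz":-0.04,"twist":0},{"tx":0,"ty":0,"tz":-0.1,"twist":0},{"tx":0,"ty":0,"tz":-0.2,"twist":0},{"tx":0,"ty":0,"tz":-0.35,"twist":0},{"tx":0,"ty":0,"tz":-0.5,"twist":0},{"tx":0,"ty":0,"tz":-0.6,"twist":0},{"tx":0,"ty":0,"tz":-0.6,"twist":0},{"tx":0,"ty":0,"tz":-0.6,"twist":0}])

```text
t: 27.62
eef_pos: [0.4661, 0.2758, 0.1655]
ee_rot: [-3.141, 0.005, -2.206]
force: [0.1, 0.9, -1.4]
width: 0.0878
gripper_force: 0.0
```

```bash
python3 - <<'E'
from h import *
s=grab_frame("scene");t=grab_frame("top");s=grab_frame("scene");t=grab_frame("top")
def white(im,c,u0,v0,w,h,z):
    m=np.zeros(im.shape[:2],np.uint8);m[v0:v0+h,u0:u0+w]=cv2.inRange(im,(150,150,150),(255,255,255))[v0:v0+h,u0:u0+w]
    k,_=cv2.findContours(m,cv2.RETR_EXTERNAL,cv2.CHAIN_APPROX_NONE);k=max(k,key=cv2.contourArea)[:,0]
    r=cv2.minAreaRect((plane(c,k,z)*1000).astype(np.float32));return r
print("carton top",rect("top","carton_center",.052),rect("scene","carton_center",.03)); print(white(t,"top",305,180,62,50,.052))
for c in("scene","top"):
    print(c,[(np.round(d["uv"],1),round(d["score"],2)) for d in spot_point("carton_center",c)][:2],proj(c,(.656,.0025,.026)).round(1),
     "ad",[(np.round(d["uv"],1),round(d["score"],2)) for d in spot_point("adapter_center",c)][:2],proj(c,(.466,.2745,.0195)).round(1))
print("batt",[(np.round(d["uv"],1),round(d["score"],2)) for d in spot_point("battery_center","scene")][:2],[(np.round(d["uv"],1),round(d["score"],2)) for d in spot_point("battery_center","top")][:2],proj("top",(.462,-.348,.024)),rect("top","adapter_center",.035))
E
python3 mv.py .656 .0025 .16 146
```

```text
carton top (array([654.3,  -0.8]), array([120.4,  79.7]), 56.0, 0.82, [310.8, 180.9, 358.9, 225.9]) (array([622.9,  18.6]), array([102. ,  48.9]), 57.2, 0.58, [278.9, 229.3, 317.3, 248.3])
((657.554931640625, 1.766448974609375), (121.42359924316406, 77.76005554199219), 55.596893310546875)
scene [(array([295.9, 226.8]), 0.79)] [[294.4 230.9]] ad [(array([245.3, 337.9]), 0.68)] [[243.1 338.6]]
top [(array([335.5, 202.4]), 0.68)] [[333.  204.3]] ad [(array([229.2, 263.4]), 0.91), (array([458.4, 287.9]), 0.62)] [[228.4 266. ]]
batt [(array([444.4, 217. ]), 0.88)] [(array([458.2, 286.1]), 0.83)] [[458.82795005 282.40457342]] (array([456.4, 260.9]), array([62. , 42.1]), 52.5, 0.88, [219.6, 258.2, 246.5, 280.7])
t 28.27 p [0.4654 0.275  0.1626] rot [ 3.142 -0.    -2.207] w 0.0877 phi 143.6
tx 0.4243 ty -1.2606 tz 0.0105 twist -0.0135 q6 end ~ -0.6
```

>>> arm_command(commands=[{"tx":0.28,"ty":-0.84,"tz":0,"twist":-0.012},{"tx":0.28,"ty":-0.84,"tz":0,"twist":-0.012},{"tx":0.28,"ty":-0.84,"tz":0,"twist":-0.012},{"tx":0.28,"ty":-0.84,"tz":0,"twist":-0.012},{"tx":0.28,"ty":-0.84,"tz":0,"twist":-0.012},{"tx":0.28,"ty":-0.84,"tz":0,"twist":-0.012},{"tx":0.28,"ty":-0.84,"tz":0,"twist":-0.012},{"tx":0.28,"ty":-0.84,"tz":0,"twist":-0.012}])

```text
t: 28.93
eef_pos: [0.593, 0.093, 0.1623]
ee_rot: [3.141, -0.001, -2.171]
force: [-0.1, -0.3, -0.1]
width: 0.0878
gripper_force: 0.0
```

```bash
python3 -c "
from station import *
grab_frame('top');grab_frame('top')"; python3 mv.py .6565 .0015 .085 146
```

```text
t 29.03 p [0.5924 0.0944 0.1627] rot [ 3.141 -0.    -2.169] w 0.0873 phi 145.7
tx 0.1628 ty -0.4209 tz 0.3108 twist -0.0014 q6 end ~ -0.6
```

>>> arm_command(commands=[{"tx":0.163,"ty":-0.421,"tz":0,"twist":0},{"tx":0.163,"ty":-0.421,"tz":0,"twist":0},{"tx":0.163,"ty":-0.421,"tz":0.05,"twist":0},{"tx":0.163,"ty":-0.421,"tz":0.15,"twist":0},{"tx":0.163,"ty":-0.421,"tz":0.25,"twist":0},{"tx":0.163,"ty":-0.421,"tz":0.31,"twist":0},{"tx":0.163,"ty":-0.421,"tz":0.31,"twist":0},{"tx":0.163,"ty":-0.421,"tz":0.31,"twist":0}])

```text
t: 29.7
eef_pos: [0.6563, 0.0021, 0.085]
ee_rot: [3.141, -0.001, -2.167]
force: [0.5, -0.5, 0.8]
width: 0.0877
gripper_force: 0.0
```

```bash
python3 -c "
from station import *
grab_frame('top');grab_frame('top')"; python3 mv.py .6565 .0015 .018 146
```

```text
t 29.8 p [0.6577 0.0022 0.0869] rot [-3.140e+00  1.000e-03 -2.167e+00] w 0.0878 phi 145.8
tx 0.0048 ty 0.0025 tz 0.2757 twist -0.0009 q6 end ~ -0.6
```

>>> arm_command(commands=[{"tx":0.003,"ty":0,"tz":0.05,"twist":0},{"tx":0.003,"ty":0,"tz":0.1,"twist":0},{"tx":0.003,"ty":0,"tz":0.14,"twist":0},{"tx":0.003,"ty":0,"tz":0.18,"twist":0},{"tx":0.003,"ty":0,"tz":0.22,"twist":0},{"tx":0.003,"ty":0,"tz":0.25,"twist":0},{"tx":0.003,"ty":0,"tz":0.27,"twist":0},{"tx":0.003,"ty":0,"tz":0.27,"twist":0}])

```text
t: 30.47
eef_pos: [0.6557, 0.0002, 0.0162]
ee_rot: [3.14, -0.002, -2.169]
force: [-0.0, 0.3, 0.7]
width: 0.0876
gripper_force: 0.0
```

>>> arm_command(commands=[{"tx":0,"ty":0,"tz":0,"twist":0},{"tx":0,"ty":0,"tz":0,"twist":0},{"tx":0,"ty":0,"tz":0,"twist":0},{"tx":0,"ty":0,"tz":0,"twist":0},{"tx":0,"ty":0,"tz":0,"twist":0},{"tx":0,"ty":0,"tz":0,"twist":0},{"tx":0,"ty":0,"tz":0,"twist":0},{"tx":0,"ty":0,"tz":0,"twist":0}], claw=0, grip_force=20)

```text
t: 31.13
eef_pos: [0.6569, 0.0005, 0.0184]
ee_rot: [-3.141, 0.001, -2.169]
force: [0.6, -0.2, 5.3]
width: 0.068
gripper_force: 20.0
```

>>> arm_command(commands=[{"tx":0,"ty":0,"tz":0,"twist":0},{"tx":0,"ty":0,"tz":-0.02,"twist":0},{"tx":0,"ty":0,"tz":-0.06,"twist":0},{"tx":0,"ty":0,"tz":-0.12,"twist":0},{"tx":0,"ty":0,"tz":-0.2,"twist":0},{"tx":0,"ty":0,"tz":-0.3,"twist":0},{"tx":0,"ty":0,"tz":-0.36,"twist":0},{"tx":0,"ty":0,"tz":-0.36,"twist":0}])

```text
t: 31.8
eef_pos: [0.6585, 0.0008, 0.1125]
ee_rot: [-3.137, 0.004, -2.168]
force: [-0.9, 0.5, -0.7]
width: 0.0681
gripper_force: 20.0
```

```bash
python3 - <<'E'
from h import *
s=grab_frame("scene");t=grab_frame("top");p=np.array(get_state()["eef_pos"])
for c in("scene","top"):
    print(c,"exp",proj(c,p+[0,0,.007]).round(1),[(np.round(d["uv"],1),round(d["score"],2)) for d in spot_point("carton_center",c)][:2],[(np.round(d["rect"],1),round(d["score"],2)) for d in boxes_of("carton_center",c)][:2])
R=np.radians(56);cs=[p+np.r_[a*.0575*np.cos(R)+b*.034*np.sin(R),a*.0575*np.sin(R)-b*.034*np.cos(R),h] for a in(1,-1) for b in(1,-1) for h in(-.018,.034)]
for c in("scene","top"):
    u=proj(c,cs);print(c,u.min(0).round(1),u.max(0).round(1))
E
python3 mv.py .4584 .0927 .12 33.7
```

```text
scene exp [[293.8 205.3]] [(array([295.5, 201.2]), 0.57)] [(array([269.6, 184.7, 315.8, 223.2]), 0.69)]
top exp [[334.7 195. ]] [(array([331.5, 193.5]), 0.81)] [(array([309.9, 177.3, 361.8, 218.1]), 0.56), (array([210.2, 247.5, 234.8, 282.1]), 0.26)]
scene [269.6 187.2] [317.8 223.1]
top [309.4 169.1] [360.8 220.3]
t 32.1 p [6.556e-01 3.000e-04 1.067e-01] rot [ 3.140e+00 -1.000e-03 -2.169e+00] w 0.0682 phi 145.7
tx 0.1388 ty 0.8602 tz -0.0533 twist -0.3776 q6 end ~ 0.39
```

>>> arm_command(commands=[{"tx":0.07,"ty":0.43,"tz":-0.16,"twist":-0.3},{"tx":0.07,"ty":0.43,"tz":-0.16,"twist":-0.3},{"tx":0.07,"ty":0.43,"tz":-0.16,"twist":-0.3},{"tx":0.07,"ty":0.43,"tz":-0.16,"twist":-0.3},{"tx":0.07,"ty":0.43,"tz":-0.16,"twist":-0.3},{"tx":0.07,"ty":0.43,"tz":-0.16,"twist":-0.3},{"tx":0.07,"ty":0.43,"tz":-0.16,"twist":-0.3},{"tx":0.07,"ty":0.43,"tz":-0.16,"twist":-0.3}])

```text
t: 32.77
eef_pos: [0.5573, 0.0465, 0.1472]
ee_rot: [3.14, 0.0, -1.219]
force: [-0.0, -0.3, -0.2]
width: 0.068
gripper_force: 20.0
```

```bash
python3 - <<'E'
from h import *
for f,c,r in(("pics/scene0.png","scene",(280,270,66,64)),("pics/top0.png","top",(262,244,66,60)),("pics/scene0.png","scene",(210,322,68,44)),("pics/top0.png","top",(200,240,60,52))):
    im=cv2.imread(f);u,v,w,h=r;m=np.zeros(im.shape[:2],np.uint8)
    m[v:v+h,u:u+w]=(im[v:v+h,u:u+w].max(2)<75)*255
    k,_=cv2.findContours(m,cv2.RETR_EXTERNAL,cv2.CHAIN_APPROX_NONE);k=max(k,key=cv2.contourArea)[:,0]
    print(c,r,cv2.minAreaRect((plane(c,k,.006)*1000).astype(np.float32)))
E
python3 mv.py .4584 .0927 .12 33.7
```

```text
scene (280, 270, 66, 64) ((503.6348571777344, 89.37796783447266), (3.362381935119629, 25.388755798339844), 31.672683715820312)
top (262, 244, 66, 60) ((459.1440734863281, 94.03669738769531), (73.97728729248047, 120.98383331298828), 31.902437210083008)
scene (210, 322, 68, 44) ((461.5089416503906, 234.48402404785156), (24.470216751098633, 2.526421070098877), 52.54873275756836)
top (200, 240, 60, 52) ((467.142822265625, 275.90777587890625), (98.62649536132812, 49.952178955078125), 53.9787712097168)
t 32.77 p [0.5573 0.0465 0.1472] rot [ 3.14   0.    -1.219] w 0.068 phi 20.099999999999994
tx -0.3097 ty 0.3077 tz 0.1087 twist -0.0753 q6 end ~ 0.39
```

```bash
python3 -c "
from station import *
grab_frame('top')"; python3 mv.py .4585 .094 .06 33
```

```text
t 32.82 p [0.5573 0.0465 0.1471] rot [ 3.14  -0.    -1.217] w 0.0676 phi 20.30000000000001
tx -0.3153 ty 0.3050 tz 0.3485 twist -0.0708 q6 end ~ 0.37
```

>>> arm_command(commands=[{"tx":-0.315,"ty":0.305,"tz":0,"twist":-0.071},{"tx":-0.315,"ty":0.305,"tz":0,"twist":-0.071},{"tx":-0.315,"ty":0.305,"tz":0.05,"twist":-0.071},{"tx":-0.315,"ty":0.305,"tz":0.15,"twist":-0.071},{"tx":-0.315,"ty":0.305,"tz":0.25,"twist":-0.071},{"tx":-0.315,"ty":0.305,"tz":0.33,"twist":-0.071},{"tx":-0.315,"ty":0.305,"tz":0.348,"twist":-0.071},{"tx":-0.315,"ty":0.305,"tz":0.348,"twist":-0.071}])

```text
t: 33.48
eef_pos: [0.4583, 0.0941, 0.0594]
ee_rot: [3.137, -0.0, -1.005]
force: [0.7, -0.4, 0.0]
width: 0.0677
gripper_force: 20.0
```

```bash
python3 - <<'E'
from h import *
s=grab_frame("scene");t=grab_frame("top");p=np.array(get_state()["eef_pos"])
for c in("scene","top"):
    print(c,"exp",proj(c,p+[0,0,.007]).round(1),[(np.round(d["uv"],1),round(d["score"],2)) for d in spot_point("carton_center",c)][:2],"tray",proj(c,(.4585,.094,0)).round(1),[(np.round(d["uv"],1),round(d["score"],2)) for d in spot_point("tray_large",c)][:2])
E
python3 mv.py .4585 .094 .023 33
```

```text
scene exp [[311.2 286. ]] [(array([314.3, 285.8]), 0.9), (array([244.6, 343.4]), 0.36)] tray [[312.1 303.9]] [(array([311.3, 305.8]), 0.94)]
top exp [[293.8 269.6]] [(array([293.9, 268.8]), 0.69)] tray [[295.  274.3]] []
t 33.78 p [0.4601 0.0952 0.0618] rot [-3.14   0.    -1.004] w 0.0681 phi 32.5
tx 0.0007 ty 0.0078 tz 0.1552 twist -0.0028 q6 end ~ 0.37
```

>>> arm_command(commands=[{"tx":0,"ty":0.005,"tz":0.03,"twist":-0.003},{"tx":0,"ty":0.005,"tz":0.06,"twist":-0.003},{"tx":0,"ty":0.005,"tz":0.09,"twist":-0.003},{"tx":0,"ty":0.005,"tz":0.11,"twist":-0.003},{"tx":0,"ty":0.005,"tz":0.13,"twist":-0.003},{"tx":0,"ty":0.005,"tz":0.145,"twist":-0.003},{"tx":0,"ty":0.005,"tz":0.153,"twist":-0.003},{"tx":0,"ty":0.005,"tz":0.153,"twist":-0.003}])

```text
t: 34.45
eef_pos: [0.4582, 0.0941, 0.0224]
ee_rot: [3.141, -0.0, -0.994]
force: [0.4, 0.5, -1.2]
width: 0.0678
gripper_force: 20.0
```

Run:
```python
from h import *
s=grab_frame("scene");s=grab_frame("scene");s=grab_frame("scene");g=get_state();print(np.round(g["eef_pos"],4),np.round(g["force"],1),np.round(g["ee_rot"],3))
print([(np.round(d["uv"],1),round(d["score"],2)) for d in spot_point("carton_center","scene")],proj("scene",(.4585,.094,.03)))
```

```text
[0.4584 0.0943 0.0225] [ 0.3  0.8 -0.3] [-3.141 -0.    -0.994]
[(array([314.9, 294.5]), 0.56)] [[312.03567801 296.34420381]]
```

>>> arm_command(commands=[{"tx":0,"ty":0,"tz":0,"twist":0},{"tx":0,"ty":0,"tz":0,"twist":0},{"tx":0,"ty":0,"tz":0,"twist":0},{"tx":0,"ty":0,"tz":0,"twist":0},{"tx":0,"ty":0,"tz":0,"twist":0},{"tx":0,"ty":0,"tz":0,"twist":0},{"tx":0,"ty":0,"tz":0,"twist":0},{"tx":0,"ty":0,"tz":0,"twist":0}], claw=1)

```text
t: 35.32
eef_pos: [0.4583, 0.0942, 0.0226]
ee_rot: [3.142, 0.0, -0.994]
force: [0.6, -0.6, -0.1]
width: 0.0875
gripper_force: 0.0
```

>>> arm_command(commands=[{"tx":0,"ty":0,"tz":-0.04,"twist":0},{"tx":0,"ty":0,"tz":-0.1,"twist":0},{"tx":0,"ty":0,"tz":-0.2,"twist":0},{"tx":0,"ty":0,"tz":-0.35,"twist":0},{"tx":0,"ty":0,"tz":-0.5,"twist":0},{"tx":0,"ty":0,"tz":-0.65,"twist":0},{"tx":0,"ty":0,"tz":-0.75,"twist":0},{"tx":0,"ty":0,"tz":-0.75,"twist":0}])

```text
t: 35.98
eef_pos: [0.4611, 0.0954, 0.2161]
ee_rot: [-3.132, -0.001, -0.993]
force: [1.3, 0.3, 0.7]
width: 0.0876
gripper_force: 0.0
```

```bash
python3 mv.py .50 -.12 .22
```

```text
t 35.98 p [0.4611 0.0954 0.2161] rot [-3.132e+00 -1.000e-03 -9.930e-01] w 0.0876 phi 33.099999999999994
tx 0.8066 ty 0.3402 tz -0.0158
```

Move aside so both cameras can see everything.

>>> arm_command(commands=[{"tx":0.8,"ty":0.34,"tz":-0.2,"twist":0},{"tx":0.8,"ty":0.34,"tz":-0.2,"twist":0},{"tx":0.8,"ty":0.34,"tz":-0.2,"twist":0},{"tx":0.8,"ty":0.34,"tz":-0.2,"twist":0},{"tx":0.8,"ty":0.34,"tz":-0.2,"twist":0},{"tx":0.8,"ty":0.34,"tz":-0.2,"twist":0},{"tx":0.8,"ty":0.34,"tz":-0.2,"twist":0},{"tx":0.8,"ty":0.34,"tz":-0.2,"twist":0}])

```text
t: 36.65
eef_pos: [0.4959, -0.1207, 0.2597]
ee_rot: [3.141, 0.0, -0.996]
force: [0.4, 0.2, -0.2]
width: 0.0877
gripper_force: 0.0
```

Run:
```python
from h import *
for i in range(3):
    s=grab_frame("scene");t=grab_frame("top")
E0={"carton_center":(.4585,.094,.03),"adapter_center":(.466,.2745,.0195),"battery_center":(.4615,-.3475,.024),"tape_center":(.621,.232,.015),"head_a_center":(.565,-.2105,.047),"head_b_center":(.577,.376,.047)}
for q,P in E0.items():
    for c in("scene","top"): print(q,c,[(np.round(d["uv"],1).tolist(),round(d["score"],2)) for d in spot_point(q,c)][:3],"exp",proj(c,P).round(1))
print(rect("top","carton_center",.056),rect("top","adapter_center",.035),rect("top","battery_center",.044),rect("top","tape_center",.025),sep="\n")
```

```text
carton_center scene [([315.2, 297.9], 0.75)] exp [[312.  296.3]]
carton_center top [] exp [[294.6 272.5]]
adapter_center scene [([239.7, 336.1], 0.85), ([243.5, 344.1], 0.64)] exp [[243.1 338.6]]
adapter_center top [([229.6, 261.8], 0.8)] exp [[228.4 266. ]]
battery_center scene [([444.2, 217.2], 0.55)] exp [[441.  216.2]]
battery_center top [([460.9, 284.5], 0.98)] exp [[458.6 282.6]]
tape_center scene [([224.9, 284.0], 0.87)] exp [[224.8 284.5]]
tape_center top [([254.0, 212.6], 0.52)] exp [[249.5 212.2]]
head_a_center scene [([378.5, 210.2], 0.78), ([440.2, 215.0], 0.61)] exp [[378.8 210.2]]
head_a_center top [([223.8, 266.2], 0.28)] exp [[410.2 239.9]]
head_b_center scene [([174.5, 320.5], 0.78), ([311.3, 304.4], 0.43)] exp [[174.  321.1]]
head_b_center top [([193.8, 223.7], 0.5)] exp [[193.7 221.4]]
None
(array([463.8, 272.3]), array([98.9, 48.7]), 51.1, 0.96, [211.8, 246.6, 243.5, 283.1])
(array([ 458.5, -345.3]), array([56.1, 77.1]), 1.0, 0.6, [443.9, 272.8, 473.6, 293.0])
(array([622.3, 239.3]), array([63.9, 41.3]), 11.3, 0.48, [240.4, 198.9, 257.8, 220.6])
```

```bash
python3 -c "
from station import *
print(job_done())"
```

```text
the job is handed in; nothing more can be done
None
```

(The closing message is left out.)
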